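# Queue a batch of sample tins on the tester's roller lane and close the lane

### The job

Load every sample tin that is waiting on the bench onto the upper part of the roller lane, lid up and lengthwise, so that they roll down and queue up against the stop and one another. Then push the standing aluminium block against the edge of the steel step and tip it over onto the step, and only after that lay it lengthwise on the rollers so that it rolls down and closes up behind the last tin. Finally lay the steel bar across the lane's upper end in the notches of the two green brackets, leaving everything else on the bench undisturbed.

Things in the scene. Friction and masses are not known exactly. Their poses are not given: they have to be found in the camera images.
- lane: Fixed gravity roller lane. Origin on the bench under the middle of its upper end; x horizontal, downhill to the stop; y across, z up. Slope 0.122 rad down; free rollers, 20 mm diameter, 27 mm pitch; roller tops 90 mm above the bench at x=0, 34 mm at the stop (x=457). Side rails 60 mm apart inside, 4 mm thick, 7 mm above the rollers. A grey cabinet 130 mm high stands beyond the stop.
- lane_load (a point): Point on the roller tops, mid-way across, 62 mm down the slope from the upper end: the open place for loading. Axes as lane. Things set here, level with the slope, roll down by themselves (about 0.1 to 0.4 m/s) to the stop or the thing ahead. A guard of steel bars covers the lowest 164 mm of the lane (underside 64 mm, top 72 mm above the rollers); things get under it only by rolling.
- lane_notch (a point): Mid-way between the two notches of the green brackets, at the height of the notch floors (120 mm above the bench). The brackets stand 50 mm either side of it along y, each 12 mm wide; each notch is open at the top, 30 mm wide along x, between prongs 14 mm high. Axes as lane.
- step: Tipping step: dark steel plate fixed to the bench, 150 mm long (x), 110 mm wide (y), 10 mm thick. Origin at bench level at the middle of its edge face, which is the fence; the plate extends from there along +x. The block stands on the -x side and is pushed along +x to tip over the edge onto the plate.
- step_edge (a point): Middle of the top edge of the tipping step's fence face, 10 mm above the bench. Axes as step.
- block_center (a point): Centre of the plain aluminium block: 45 (x) by 50 (y) by 90 mm (z, its long axis), about 0.55 kg. It stands on end on the bench, a gap of 15 to 35 mm before the step's edge, x within 0.15 rad of the step's x. Pushed low (under 20 mm up) it slides upright; pushed high (about 70 mm up) when against the edge it tips over with a few newtons.
- bar_center (a point): Centre of the closing bar: square steel bar, 140 mm long (its x) by 16 by 16 mm, 0.2 kg, lying on the bench.
- tin0_center (a point): Centre (half-way up) of a rectangular aluminium sample tin with a lid, 66 mm long (x), 50 mm wide (y), 45 mm high (z), about 0.25 kg, standing lid up on the bench. Two to four of the four tins are there; absent ones read None.
- tin1_center (a point): Centre (half-way up) of a rectangular aluminium sample tin with a lid, 66 mm long (x), 50 mm wide (y), 45 mm high (z), about 0.25 kg, standing lid up on the bench. Two to four of the four tins are there; absent ones read None.
- tin2_center (a point): Centre (half-way up) of a rectangular aluminium sample tin with a lid, 66 mm long (x), 50 mm wide (y), 45 mm high (z), about 0.25 kg, standing lid up on the bench. Two to four of the four tins are there; absent ones read None.
- tin3_center (a point): Centre (half-way up) of a rectangular aluminium sample tin with a lid, 66 mm long (x), 50 mm wide (y), 45 mm high (z), about 0.25 kg, standing lid up on the bench. Two to four of the four tins are there; absent ones read None.
- weight_a: Flat dark steel disc weight, 56 mm across, 16 mm high; not part of the job. Must not be disturbed.
- weight_b: Flat dark steel disc weight, 68 mm across, 18 mm high; not part of the job. Must not be disturbed.
- spatula: Spatula 200 mm long lying on the bench; not part of the job. Must not be disturbed.
- wrench: Wrench 170 mm long lying on the bench; not part of the job. Must not be disturbed.
- jar: Closed glass jar 64 mm across, 85 mm high; not part of the job. Must not be disturbed.
- cutter: Round brass cutting ring, 72 mm outside, 22 mm high; not part of the job. Must not be disturbed.
- dish: White porcelain dish, 90 mm across, 30 mm high; not part of the job. Must not be disturbed.

How it is judged:
By the outcome, as a careful person would: the job done as asked, in the order asked, and still so for the second after the job is handed in, with the robot touching nothing.
Of tin0, tin1, tin2, tin3 only 2 to 4 are there at a start; the rules pass over those that are not, and their reading is None.
At some moment in a run one of tin0, tin1, tin2, tin3 may be knocked a few centimetres aside while the robot is not near it.
It also fails if it takes over 210 s, if anything falls off the work surface, if the arm or the gripper's body presses on something with over 40 N, if the wrist force passes 120 N, or if a joint passes its speed limit or range.

### The arm

A 7-joint arm with a two-finger parallel gripper is mounted at the origin on the work surface. World frame = base frame: x ahead of the robot, y to its left, z up, the work surface at z = 0. Lengths are in m, angles in rad, forces in N, time in s.
With the tool pointing down it reaches from about 0.425 to 0.875 m from the base axis. Payload 8.4 kg.
Tool frame: the origin (TCP) lies midway between the tips of the shut fingers; the grasp point (between the pads) lies 19 mm behind it; z points along the fingers, y is the line along which they close (so a half turn about z gives the same grasp; the last joint's range is limited). The gripper opens to 85 mm and grips with 20 to 120 N. Pads are 22 mm wide; open, the fingers measure 114 mm over their backs; the gripper's body (76 mm by 85 mm) begins 54 mm behind the grasp point. The pads swing forward as they close: fully open they stand 13 mm farther back than shut.
Start: joints at [1.144, 0.333, 0.04, 1.465, -0.013, 1.343, -0.059], TCP at [0.209, -0.615, 0.231] pointing down, gripper open.
Joint ranges: [-2.58, 2.58], [-0.38, 2.09], [-1.3, 1.39], [0.25, 2.4], [-1.5, 4.64], [0.08, 2.09], [-2.65, 2.65]. Speed limits (rad/s): [2.22, 2.22, 2.79, 2.79, 3.14, 3.14, 3.14].

### API

Orientations are given as a rotation vector (axis times angle).
In Python, from workcell import env gives the robot as it stands.
- The arm moves only by the tool servo_tool, never from a script. Its argument "plan" is a list of rows, each an object with "translation": the shift along the tool's x, y, z in m, a list of three; "rotation": the turn, a rotation vector about the tool's x, y, z in degrees, a list of three; "gripper": the opening, from -1 (shut) to 1 (fully open). In form: [{"translation": [tx, ty, tz], "rotation": [wx, wy, wz], "gripper": gripper}, ...]. A call has 1 to 8 rows; each row shifts and turns the commanded pose from where the row before left it, along the tool's axes as they then stand; what a row does not reach is not made up. A row lasts 1/12 s, in which the tool goes at most 41.7 mm and 7.16 degrees, less where a joint would pass 70% of its speed; a pose out of reach is approached as far as the arm can. A call is refused whole if a number of a shift passes 0.0417 or a number of a turn 7.16, either way. A call with a gripper value outside its range is refused whole. The fingers move at their own pace and stop on an object; "grip_force" is the grip in N (left out, the last holds). Time passes only in rows, so rows that do not move let the fingers close. It gives the time, the measured TCP pose, the force, the opening and the grip force at its end, in the units of the state.
- env.state(): the state, without advancing time (a new reading comes with each control period).
- env.capture(name): name is "side" or "top"; returns a dict with "color" (384x512x3 uint8, red, green, blue), "mtx" (3x3 intrinsics, pixels), "origin" and "orientation" of the camera in the world. Camera axes: x right, y up, looking along -z (the intrinsics and any distortion apply to the point x, -y, -z); pixel columns grow to the right and rows downward; lengths in m; the calibration is good to about 2 mm. A picture is of the moment at which its call begins. There is no depth.
- env.sign_off(): hands the job in; it is judged then, once.
The state is a dict: "time_s": time; "q": joint angles; "dq": joint speeds; "joint_efforts": joint torques, N m; "tcp_pos": TCP position; "orientation": TCP orientation; "ft_force": force on the tool from outside, world axes, zero at the start; "moment": the same for the moment, N m; "opening": finger opening in m; "grip_force": force on a finger pad.
Only numpy, scipy, OpenCV 4.12 (cv2) and the standard library are available. Lean on these libraries where they do the work, as an engineer would, in place of code of your own. Each camera call takes 0.05 s, during which the arm holds its last target. There are 200 camera calls.

## Working session

There is one attempt and no reset: what is moved stays moved. The work goes in short steps, Python scripts to look and compute and a tool call to move; the robot and the scene stay as the last step left them, time stands still between calls to the robot, and variables do not carry over. Pictures are saved under pics/ and viewed, at most 14 in all, crops included, and the job is handed in when it is done.

Besides the shell and the picture viewer there is one more tool, called after "Call:" in YAML: its name, and indented under it one key for each argument. servo_tool: Moves the arm, as the interface text tells. Its arguments: {"type":"object","properties":{"plan":{"type":"array","items":{"type":"object","properties":{"translation":{"type":"array","items":{"type":"number"}},"rotation":{"type":"array","items":{"type":"number"}},"gripper":{"type":"number"}}}},"grip_force":{"type":"number"}},"required":["plan"]}

```bash
mkdir -p pics; ls
python3 - <<'E'
from workcell import env
import cv2
print(env.state())
for n in("side","top"):
    c=env.capture(n); cv2.imwrite(f"pics/{n}0.png",cv2.resize(c["color"][:,:,::-1],(768,576),interpolation=cv2.INTER_CUBIC)); print(n,{k:v for k,v in c.items() if k!="color"})
E
```

```text
pics
{'time_s': 0.0, 'q': array([ 1.14377209,  0.33392784,  0.03986602,  1.46627989, -0.01341205,
        1.34326645, -0.05848153]), 'dq': array([ 1.33861880e-04, -7.29260068e-04,  7.02276761e-04, -7.22619309e-05,
        1.58380246e-03,  9.70924883e-04, -1.83363230e-04]), 'joint_efforts': array([-3.32275858e-04, -6.58547330e+01,  1.36498611e+00, -4.05556548e+01,
        1.67372322e-02,  1.26700927e-02, -5.41580664e-05]), 'tcp_pos': array([ 0.20912661, -0.61496532,  0.23040597]), 'orientation': array([-3.09792840e+00, -5.12394189e-01,  5.62223067e-04]), 'ft_force': array([-0.16219308, -0.04072271,  0.61782799]), 'moment': array([0.0413183 , 0.01204168, 0.03873185]), 'grip_force': 0.0, 'opening': 0.08543383303343506}
side {'mtx': array([[379.90458235,   0.        , 252.47432314],
       [  0.        , 379.90458235, 197.69327588],
       [  0.        ,   0.        ,   1.        ]]), 'origin': array([0.24335547, 0.58625563, 0.78638906]), 'orientation': array([ 0.23496964, -1.00338   , -2.50912309])}
top {'mtx': array([[485.35682593,   0.        , 253.42547507],
       [  0.        , 485.35682593, 189.11288819],
       [  0.        ,   0.        ,   1.        ]]), 'origin': array([0.33163328, 0.04061937, 1.64906217]), 'orientation': array([ 0.10500198, -0.1075059 , -1.58498142])}
```

View pics/side0.png

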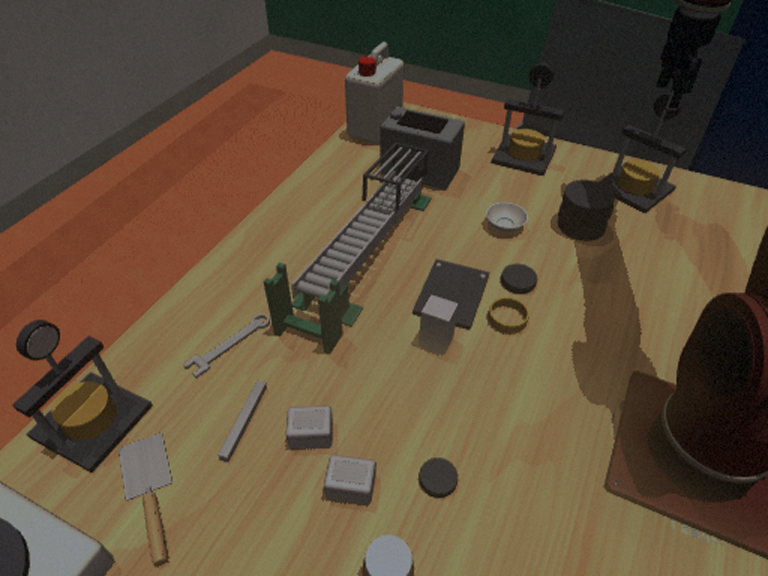

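View pics/top0.png

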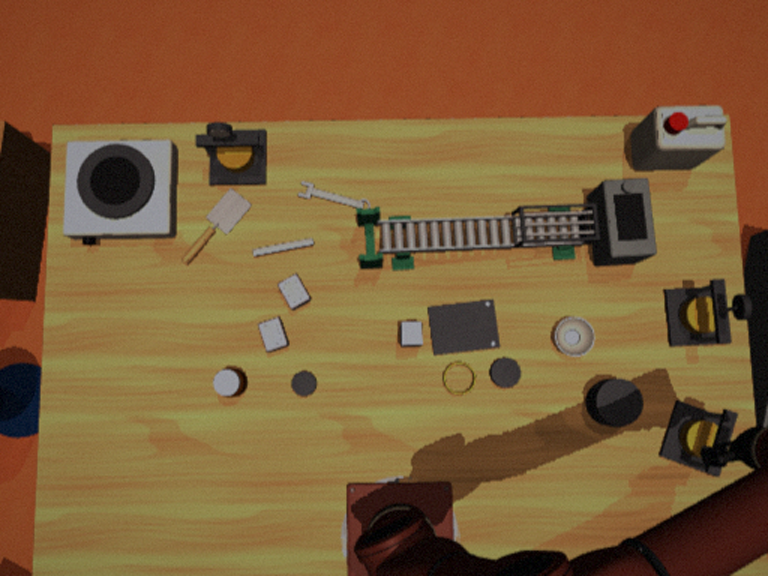

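```bash
cat > h.py <<'E'
import numpy as np, cv2
from scipy.spatial.transform import Rotation as R
from scipy.optimize import least_squares
def grab(n,k=4):
    from workcell import env
    cs=[env.capture(n) for _ in range(k)]
    return np.mean([c["color"].astype(float) for c in cs],0), cs[0]
def crop(im,x0,y0,x1,y1,s,fn,g=1.6):
    c=np.clip(im[y0:y1,x0:x1,::-1]*g,0,255).astype(np.uint8)
    c=cv2.resize(c,None,fx=s,fy=s,interpolation=cv2.INTER_CUBIC)
    for x in range((x0+9)//10*10,x1,10):   # ticks each 10 px
        cv2.line(c,(int((x-x0+.5)*s),0),(int((x-x0+.5)*s),12 if x%50 else 24),(0,0,255),1)
        if x%20==0: cv2.putText(c,str(x),(int((x-x0)*s)+4,12),0,.4,(255,0,0),1)
    for y in range((y0+9)//10*10,y1,10):
        cv2.line(c,(0,int((y-y0+.5)*s)),(12,int((y-y0+.5)*s)),(0,0,255),1)
        cv2.putText(c,str(y),(14,int((y-y0+.5)*s)+4),0,.4,(255,0,0),1)
    cv2.imwrite(fn,c)
CAM=dict(side=([[379.90458235,0,252.47432314],[0,379.90458235,197.69327588],[0,0,1]],[0.24335547,0.58625563,0.78638906],[0.23496964,-1.00338,-2.50912309]),
 top=([[485.35682593,0,253.42547507],[0,485.35682593,189.11288819],[0,0,1]],[0.33163328,0.04061937,1.64906217],[0.10500198,-0.1075059,-1.58498142]))
def proj(n,P):
    K,o,r=CAM[n]; K=np.array(K); p=(np.atleast_2d(P)-o)@R.from_rotvec(r).as_matrix()
    return np.c_[K[0,0]*p[:,0]/-p[:,2]+K[0,2], -K[1,1]*p[:,1]/-p[:,2]+K[1,2]]
def ray(n,u,z):
    K,o,r=CAM[n]; K=np.array(K)
    d=R.from_rotvec(r).as_matrix()@[(u[0]-K[0,2])/K[0,0],-(u[1]-K[1,2])/K[1,1],-1]
    return np.array(o)+d*(z-o[2])/d[2]
def tri(us,ut):
    x0=ray("top",ut,0.05)
    f=lambda x: np.r_[proj("side",x)[0]-us,proj("top",x)[0]-ut]
    s=least_squares(f,x0); return s.x,np.abs(s.fun).max()
E
python3 - <<'E'
from h import *
s,_=grab("side"); t,_=grab("top"); np.savez("f0.npz",s=s,t=t)
crop(s,140,245,270,340,6,"pics/a.png"); crop(t,160,130,290,240,5,"pics/b.png")
crop(s,170,90,340,240,4,"pics/c.png"); crop(t,235,130,440,250,3.9,"pics/d.png")
E
```

```text
(no output)
```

View pics/a.png

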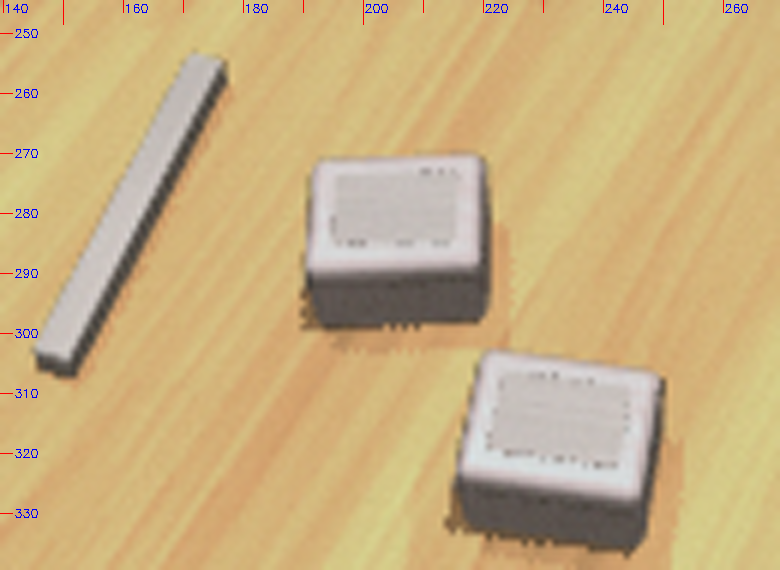

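View pics/b.png

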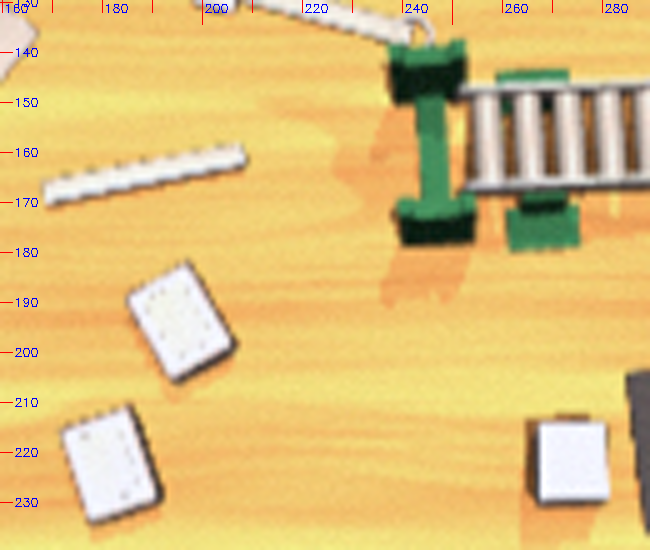

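View pics/c.png

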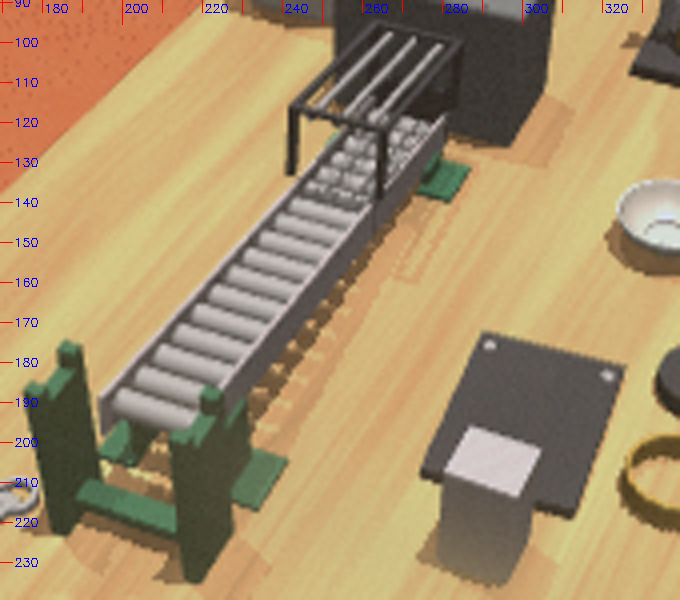

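View pics/d.png

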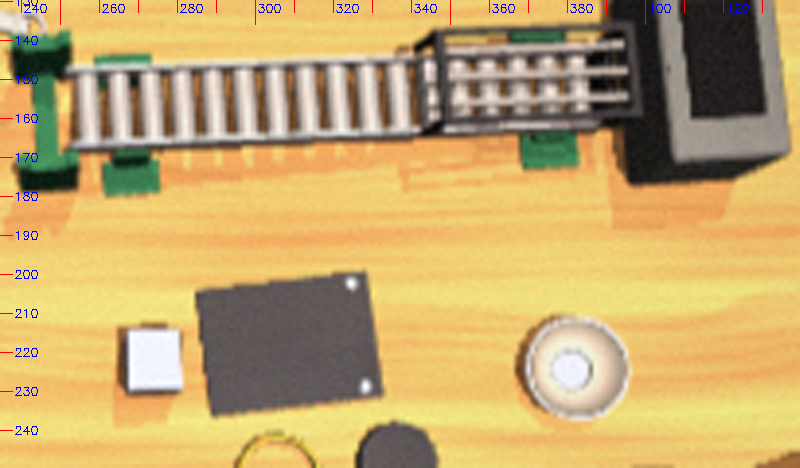

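```bash
cat > m1.py <<'E'
from h import *
def P(l,s,x0,y0): return np.array(l,float)/s+[x0-.5,y0-.5]
A=lambda l:P(l,6,140,245); B=lambda l:P(l,5,160,130); C=lambda l:P(l,4,170,90); D=lambda l:P(l,3.9,235,130)
def fit(name,side,top,L,W,h,topw=1,zfree=True):
    best=None
    for k in range(4):
      for j in range(2):   # yaw start
        sd=np.roll(side,k,axis=0)
        c0=ray("top",top.mean(0),h); d=ray("top",top[1],h)-ray("top",top[0],h)
        loc=np.array([[-L,W],[L,W],[L,-W],[-L,-W]])/2 if j==0 else np.array([[-L,-W],[-L,W],[L,W],[L,-W]])/2
        y0=np.arctan2(d[1],d[0])-(0 if j==0 else np.pi/2)
        def f(p):
            a=p[2]; Rm=np.array([[np.cos(a),-np.sin(a)],[np.sin(a),np.cos(a)]])
            X=np.c_[loc@Rm.T+p[:2],np.full(4,p[3])]
            return np.r_[(proj("side",X)-sd).ravel(),(proj("top",X)-top).ravel()]
        s=least_squares(f,[c0[0],c0[1],y0,h])
        if best is None or s.cost<best.cost: best=s
    p=best.x; p[2]=(p[2]+np.pi/2)%np.pi-np.pi/2
    print(name,"xy",p[:2].round(4),"yaw",p[2].round(3),"ztop",p[3].round(4),"rms px",np.sqrt(np.mean(best.fun**2)).round(2))
fit("tinA",A([(313,160),(485,153),(482,270),(306,272)]),B([(187,262),(236,345),(175,383),(127,297)]),.066,.050,.045)
fit("tinB",A([(484,351),(665,374),(642,500),(457,474)]),B([(130,405),(161,498),(92,524),(61,430)]),.066,.050,.045)
fit("bar",A([(192,55),(228,62),(70,360),(35,348)]),B([(43,185),(243,147),(247,164),(50,206)]),.140,.016,.016)
fit("block",C([(472,427),(541,450),(521,497),(445,475)]),D([(128,329),(181,329),(181,391),(127,391)]),.045,.050,.09)
fit("plate",C([(485,332),(625,367),(575,511),(424,470)]),D([(195,292),(365,272),(382,397),(212,417)]),.15,.11,.01)
for n,a,b in zip("UL UR LL LR".split(),C([(38,388),(69,347),(184,435),(211,390)]),B([(395,48),(458,43),(403,207),(469,200)])):
    x,e=tri(a,b); print(n,x.round(4),e.round(2))
x,e=tri(C([(101,400)])[0],B([(462,91)])[0]); print("rail end",x.round(4),e.round(2))
# far rail points, z from slope
for p in D([(65,72),(420,59),(70,149),(415,133)]):
    print([ray("top",p,z).round(4) for z in ((.097 if p[0]<300 else .055),)])
# others
for n,q,z in (("jar",(228/1.5,382/1.5),.085),("wa",(304/1.5,383/1.5),.016),("wb",(505/1.5,373/1.5),.018),("cut",(458/1.5,378/1.5),.022),("cutwrenchend",(368/1.5,204/1.5),.01),("dish",(574/1.5,336/1.5),.03)): print(n,ray("top",q,z).round(3))
E
python3 m1.py
```

```text
tinA xy [0.5374 0.2285] yaw 0.506 ztop 0.0458 rms px 0.4
tinB xy [0.4428 0.2746] yaw 0.321 ztop 0.0456 rms px 0.48
bar xy [0.6418 0.2555] yaw -1.391 ztop 0.0192 rms px 0.46
block xy [ 0.4362 -0.0281] yaw -1.555 ztop 0.0921 rms px 0.45
plate xy [ 0.4534 -0.1482] yaw -1.467 ztop 0.0136 rms px 0.38
UL [0.696  0.0799 0.1375] 0.78
UR [0.6995 0.0401 0.1366] 0.58
LL [0.5939 0.077  0.1413] 0.34
LR [0.5988 0.0357 0.1394] 0.09
rail end [0.6794 0.0394 0.0978] 0.2
[array([0.6781, 0.0415, 0.097 ])]
[array([ 0.6938, -0.2642,  0.055 ])]
[array([0.6126, 0.0384, 0.097 ])]
[array([ 0.6291, -0.2572,  0.055 ])]
jar [0.338 0.364 0.085]
wa [0.333 0.209 0.016]
wb [ 0.348 -0.238  0.018]
cut [ 0.339 -0.133  0.022]
cutwrenchend [0.74  0.061 0.01 ]
dish [ 0.427 -0.393  0.03 ]
```

```bash
cat >> h.py <<'E'
LY=-1.522; LO=np.array([.6455,.04])         # lane yaw, upper end
def lane(x,y,z):   # lane frame -> world
    d=np.array([np.cos(LY),np.sin(LY)]); return np.r_[LO+x*d+y*np.array([-d[1],d[0]]),z]
def tool(psi,lane_tilt=False):
    x=np.array([np.cos(psi),np.sin(psi),0]); z=np.array([0,0,-1.])
    if lane_tilt:
        d=np.array([np.cos(LY),np.sin(LY),0]); z=-(np.array([0,0,np.cos(.122)])+np.sin(.122)*d); x=x-z*(x@z); x/=np.linalg.norm(x)
    return np.c_[x,np.cross(z,x),z]
def plan(wps,start=None,step=.04):
    """wps: (pos, R[, step]); prints rows 'tx ty tz | wx wy wz' in runs of equal rows"""
    from workcell import env
    if start is None:
        s=env.state(); start=(s["tcp_pos"],R.from_rotvec(s["orientation"]).as_matrix())
    p,Q=start; p=np.array(p)
    for w in wps:
        t,T=np.array(w[0]),w[1]; st=w[2] if len(w)>2 else step
        rv=np.degrees(R.from_matrix(Q.T@T).as_rotvec())
        n=max(1,int(np.ceil(np.linalg.norm(t-p)/st)),int(np.ceil(np.linalg.norm(rv)/7.1)))
        rr=(rv/n).round(2); goal=t
        for k in range(n):
            d=(Q.T@((goal-p)/(n-k))).round(4)
            print(d.tolist(),rr.tolist()); p=p+Q@d; Q=Q@R.from_rotvec(np.radians(rr)).as_matrix()
        print("--",n,p.round(4))
    return p,Q
E
python3 - <<'E'
from h import *
T=tool(.506)
plan([((.50,-.25,.25),tool(.33)),((.5374,.2285,.20),T),((.5374,.2285,.014),T,.035)])
E
```

```text
[0.0327, -0.021, -0.0016] [-0.0, -0.0, -0.01]
[0.0327, -0.021, -0.0016] [-0.0, -0.0, -0.01]
[0.0328, -0.021, -0.0015] [-0.0, -0.0, -0.01]
[0.0328, -0.021, -0.0016] [-0.0, -0.0, -0.01]
[0.0328, -0.021, -0.0015] [-0.0, -0.0, -0.01]
[0.0327, -0.021, -0.0016] [-0.0, -0.0, -0.01]
[0.0328, -0.021, -0.0015] [-0.0, -0.0, -0.01]
[0.0328, -0.021, -0.0016] [-0.0, -0.0, -0.01]
[0.0327, -0.021, -0.0015] [-0.0, -0.0, -0.01]
[0.0328, -0.021, -0.0016] [-0.0, -0.0, -0.01]
[0.0328, -0.021, -0.0015] [-0.0, -0.0, -0.01]
[0.0327, -0.0209, -0.0016] [-0.0, -0.0, -0.01]
-- 12 [ 0.5  -0.25  0.25]
[0.0146, -0.0339, 0.0039] [-0.0, -0.0, -0.78]
[0.0151, -0.0337, 0.0038] [-0.0, -0.0, -0.78]
[0.0156, -0.0335, 0.0039] [-0.0, -0.0, -0.78]
[0.016, -0.0333, 0.0038] [-0.0, -0.0, -0.78]
[0.0165, -0.033, 0.0039] [-0.0, -0.0, -0.78]
[0.0169, -0.0328, 0.0038] [-0.0, -0.0, -0.78]
[0.0174, -0.0326, 0.0039] [-0.0, -0.0, -0.78]
[0.0178, -0.0323, 0.0038] [-0.0, -0.0, -0.78]
[0.0182, -0.0321, 0.0039] [-0.0, -0.0, -0.78]
[0.0187, -0.0319, 0.0038] [-0.0, -0.0, -0.78]
[0.0191, -0.0316, 0.0039] [-0.0, -0.0, -0.78]
[0.0195, -0.0313, 0.0038] [-0.0, -0.0, -0.78]
[0.02, -0.031, 0.0039] [-0.0, -0.0, -0.78]
-- 13 [0.5374 0.2285 0.2   ]
[-0.0, -0.0, 0.031] [-0.0, -0.0, 0.01]
[-0.0, -0.0, 0.031] [-0.0, -0.0, 0.01]
[-0.0, -0.0, 0.031] [-0.0, -0.0, 0.01]
[-0.0, -0.0, 0.031] [-0.0, -0.0, 0.01]
[-0.0, -0.0, 0.031] [-0.0, -0.0, 0.01]
[-0.0, -0.0, 0.031] [-0.0, -0.0, 0.01]
-- 6 [0.5374 0.2285 0.014 ]
```

Call:
servo_tool:
  plan:
    - {"translation": [0.0328,-0.021,-0.0015],"rotation": [0,0,0],"gripper": 1}
    - {"translation": [0.0328,-0.021,-0.0015],"rotation": [0,0,0],"gripper": 1}
    - {"translation": [0.0328,-0.021,-0.0015],"rotation": [0,0,0],"gripper": 1}
    - {"translation": [0.0328,-0.021,-0.0015],"rotation": [0,0,0],"gripper": 1}
    - {"translation": [0.0328,-0.021,-0.0015],"rotation": [0,0,0],"gripper": 1}
    - {"translation": [0.0328,-0.021,-0.0015],"rotation": [0,0,0],"gripper": 1}
    - {"translation": [0.0328,-0.021,-0.0015],"rotation": [0,0,0],"gripper": 1}
    - {"translation": [0.0328,-0.021,-0.0015],"rotation": [0,0,0],"gripper": 1}
  grip_force: 40

```text
time_s: 1.17
tcp_pos: [0.4044, -0.3702, 0.2437]
orientation: [3.099, 0.512, 0.0]
ft_force: [1.3, -0.9, -0.5]
opening: 0.0853
grip_force: 0.0
```

Call:
servo_tool:
  plan:
    - {"translation": [0.0328,-0.021,-0.0015],"rotation": [0,0,0],"gripper": 1}
    - {"translation": [0.0328,-0.021,-0.0015],"rotation": [0,0,0],"gripper": 1}
    - {"translation": [0.0328,-0.021,-0.0015],"rotation": [0,0,0],"gripper": 1}
    - {"translation": [0.0328,-0.021,-0.0015],"rotation": [0,0,0],"gripper": 1}
    - {"translation": [0.0146,-0.0339,0.0039],"rotation": [0,0,-0.8],"gripper": 1}
    - {"translation": [0.0151,-0.0337,0.0039],"rotation": [0,0,-0.8],"gripper": 1}
    - {"translation": [0.0156,-0.0335,0.0039],"rotation": [0,0,-0.8],"gripper": 1}
    - {"translation": [0.016,-0.0333,0.0039],"rotation": [0,0,-0.8],"gripper": 1}

```text
time_s: 1.83
tcp_pos: [0.5124, -0.101, 0.2337]
orientation: [3.084, 0.6, 0.001]
ft_force: [0.9, -0.4, 0.1]
opening: 0.0855
grip_force: 0.0
```

Call:
servo_tool:
  plan:
    - {"translation": [0.0165,-0.033,0.0039],"rotation": [0,0,-0.8],"gripper": 1}
    - {"translation": [0.0169,-0.0328,0.0039],"rotation": [0,0,-0.8],"gripper": 1}
    - {"translation": [0.0174,-0.0326,0.0039],"rotation": [0,0,-0.8],"gripper": 1}
    - {"translation": [0.0178,-0.0323,0.0039],"rotation": [0,0,-0.8],"gripper": 1}
    - {"translation": [0.0182,-0.0321,0.0039],"rotation": [0,0,-0.8],"gripper": 1}
    - {"translation": [0.0187,-0.0319,0.0039],"rotation": [0,0,-0.8],"gripper": 1}
    - {"translation": [0.0191,-0.0316,0.0039],"rotation": [0,0,-0.8],"gripper": 1}
    - {"translation": [0.0195,-0.0313,0.0039],"rotation": [0,0,-0.8],"gripper": 1}

```text
time_s: 2.5
tcp_pos: [0.5353, 0.1933, 0.2027]
orientation: [3.045, 0.77, 0.001]
ft_force: [0.9, -0.2, -0.3]
opening: 0.0852
grip_force: 0.0
```

```bash
cat >> h.py <<'E'
from functools import lru_cache
def tinmask(im):   # bright & grey pixels
    mx,mn=im.max(2),im.min(2); return ((mx-mn<35)&(mn>95)).astype(np.uint8)
E
python3 - <<'E'
from h import *
from workcell import env
s=env.state(); print(s["tcp_pos"],s["orientation"],s["q"].round(2))
f=np.load("f0.npz")
# tins from the original top frame (calibrates the detector)
def det(im):
    roi=np.zeros(im.shape[:2],np.uint8); roi[170:245,160:225]=1
    n,l,st,c=cv2.connectedComponentsWithStats(tinmask(im)*roi)
    for i in range(1,n):
        if st[i,4]>80: print(st[i,4],c[i].round(2),ray("top",c[i],.045).round(4),cv2.minAreaRect(np.argwhere(l==i)[:,::-1].astype(np.float32)))
det(f["t"]); print("now"); det(grab("top",2)[0])
T=tool(.506)
plan([((.5374,.2285,.10),T),((.5374,.2285,.014),T,.035)])
E
```

```text
[0.53532388 0.19326396 0.202684  ] [3.04549052e+00 7.70384612e-01 1.18329910e-03] [ 0.11  0.24 -0.62  1.68  0.15  1.27 -1.62]
271 [195.32 193.75] [0.5371 0.23   0.045 ] ((195.2264404296875, 193.70755004882812), (18.940073013305664, 14.277901649475098), 60.945396423339844)
278 [181.33 222.47] [0.4422 0.2763 0.045 ] ((181.29998779296875, 222.39999389648438), (19.28989028930664, 14.230247497558594), 71.56504821777344)
now
269 [181.   222.65] [0.4417 0.2774 0.045 ] ((181.14999389648438, 222.45004272460938), (19.28989028930664, 13.914020538330078), 71.56504821777344)
[0.0058, -0.0079, 0.0341] [-0.07, -0.02, -0.03]
[0.0059, -0.008, 0.0341] [-0.07, -0.02, -0.03]
[0.0059, -0.008, 0.0341] [-0.07, -0.02, -0.03]
-- 3 [0.5374 0.2285 0.1   ]
[-0.0, -0.0, 0.0287] [0.0, 0.0, -0.0]
[-0.0, -0.0, 0.0286] [0.0, 0.0, -0.0]
[-0.0, -0.0, 0.0287] [0.0, 0.0, -0.0]
-- 3 [0.5374 0.2285 0.014 ]
```

Call:
servo_tool:
  plan:
    - {"translation": [0.0059,-0.008,0.034],"rotation": [0,0,0],"gripper": 1}
    - {"translation": [0.0059,-0.008,0.034],"rotation": [0,0,0],"gripper": 1}
    - {"translation": [0.0059,-0.008,0.034],"rotation": [0,0,0],"gripper": 1}
    - {"translation": [0,0,0.0287],"rotation": [0,0,0],"gripper": 1}
    - {"translation": [0,0,0.0287],"rotation": [0,0,0],"gripper": 1}
    - {"translation": [0,0,0.0287],"rotation": [0,0,0],"gripper": 1}
    - {"translation": [0,0,0],"rotation": [0,0,0],"gripper": 1}
    - {"translation": [0,0,0],"rotation": [0,0,0],"gripper": -1}

```text
time_s: 3.27
tcp_pos: [0.5387, 0.2206, 0.0138]
orientation: [3.046, 0.77, -0.004]
ft_force: [0.5, -0.3, 1.1]
opening: 0.0758
grip_force: 0.0
```

Call:
servo_tool:
  plan:
    - {"translation": [0,0,0],"rotation": [0,0,0],"gripper": -1}
    - {"translation": [0,0,0],"rotation": [0,0,0],"gripper": -1}
    - {"translation": [0,0,0],"rotation": [0,0,0],"gripper": -1}
    - {"translation": [0,0,0],"rotation": [0,0,0],"gripper": -1}
    - {"translation": [0,0,0],"rotation": [0,0,0],"gripper": -1}
    - {"translation": [0,0,0],"rotation": [0,0,0],"gripper": -1}
    - {"translation": [0,0,0],"rotation": [0,0,0],"gripper": -1}
    - {"translation": [0,0,0],"rotation": [0,0,0],"gripper": -1}

```text
time_s: 3.93
tcp_pos: [0.5409, 0.2226, 0.0172]
orientation: [-3.045, -0.77, -0.007]
ft_force: [-2.3, 3.0, 6.0]
opening: 0.049
grip_force: 43.2
```

Run:
```python
from h import *
from workcell import env
s=env.state(); print(s["tcp_pos"],s["orientation"],s["grip_force"],s["opening"])
T=tool(.506); L=tool(LY+np.pi,True); n=-L[:,2]
load=lane(.0615,0,.0825); print(load)
p=s["tcp_pos"]
a=load+n*(.0155)
plan([(p+[0,0,.186],T),(np.r_[.62,.06,.20],tool(LY+np.pi)),(load+n*.08,L),(a,L,.022)])
```

```text
[0.54090115 0.22262672 0.01715549] [-3.04453212 -0.77028238 -0.0066064 ] 43.17947208881378 0.04898007227715393
[ 0.64849978 -0.0214268   0.0825    ]
[0.0002, -0.0, -0.0372] [-0.0, -0.05, -0.12]
[0.0001, -0.0, -0.0372] [-0.0, -0.05, -0.12]
[0.0001, -0.0, -0.0372] [-0.0, -0.05, -0.12]
[0.0001, -0.0, -0.0372] [-0.0, -0.05, -0.12]
[-0.0, -0.0, -0.0372] [-0.0, -0.05, -0.12]
-- 5 [0.5409 0.2226 0.2032]
[-0.0011, 0.0201, 0.0004] [-0.0, -0.0, -7.09]
[-0.0035, 0.0198, 0.0003] [-0.0, -0.0, -7.09]
[-0.006, 0.0192, 0.0004] [-0.0, -0.0, -7.09]
[-0.0083, 0.0183, 0.0003] [-0.0, -0.0, -7.09]
[-0.0105, 0.0171, 0.0004] [-0.0, -0.0, -7.09]
[-0.0125, 0.0157, 0.0003] [-0.0, -0.0, -7.09]
[-0.0143, 0.0141, 0.0004] [-0.0, -0.0, -7.09]
[-0.016, 0.0122, 0.0003] [-0.0, -0.0, -7.09]
[-0.0173, 0.0101, 0.0004] [-0.0, -0.0, -7.09]
-- 9 [0.62 0.06 0.2 ]
[-0.0308, 0.0082, 0.0127] [-0.0, 2.33, 0.0]
[-0.0313, 0.0081, 0.0114] [-0.0, 2.33, 0.0]
[-0.0318, 0.0082, 0.0101] [-0.0, 2.33, 0.0]
-- 3 [ 0.649  -0.0312  0.1619]
[-0.0, -0.0, 0.0215] [-0.0, -0.0, 0.0]
[-0.0, -0.0, 0.0215] [-0.0, -0.0, 0.0]
[-0.0, -0.0, 0.0215] [-0.0, -0.0, 0.0]
-- 3 [ 0.6486 -0.0233  0.0979]
```

Call:
servo_tool:
  plan:
    - {"translation": [0,0,-0.02],"rotation": [0,0,0],"gripper": -1}
    - {"translation": [0,0,-0.037],"rotation": [0,0,0],"gripper": -1}
    - {"translation": [0,0,-0.037],"rotation": [0,0,0],"gripper": -1}
    - {"translation": [0,0,-0.037],"rotation": [0,0,0],"gripper": -1}
    - {"translation": [0,0,-0.037],"rotation": [0,0,0],"gripper": -1}
    - {"translation": [0,0,-0.018],"rotation": [0,0,0],"gripper": -1}
    - {"translation": [-0.001,0.02,0],"rotation": [0,0,-7.09],"gripper": -1}
    - {"translation": [-0.0035,0.0198,0],"rotation": [0,0,-7.09],"gripper": -1}

```text
time_s: 4.6
tcp_pos: [0.5573, 0.1863, 0.2041]
orientation: [2.922, 1.152, 0.008]
ft_force: [0.5, -0.5, -4.1]
opening: 0.0491
grip_force: 43.1
```

Call:
servo_tool:
  plan:
    - {"translation": [-0.006,0.0192,0],"rotation": [0,0,-7.09],"gripper": -1}
    - {"translation": [-0.0083,0.0183,0],"rotation": [0,0,-7.09],"gripper": -1}
    - {"translation": [-0.0105,0.0171,0],"rotation": [0,0,-7.09],"gripper": -1}
    - {"translation": [-0.0125,0.0157,0],"rotation": [0,0,-7.09],"gripper": -1}
    - {"translation": [-0.0143,0.0141,0],"rotation": [0,0,-7.09],"gripper": -1}
    - {"translation": [-0.016,0.0122,0],"rotation": [0,0,-7.09],"gripper": -1}
    - {"translation": [-0.0173,0.01,0],"rotation": [0,0,-7.09],"gripper": -1}
    - {"translation": [0,0,0],"rotation": [0,0,0],"gripper": -1}

```text
time_s: 5.27
tcp_pos: [0.6184, 0.052, 0.2012]
orientation: [2.174, 2.264, -0.001]
ft_force: [0.5, -1.1, -2.6]
opening: 0.0492
grip_force: 43.0
```

Call:
servo_tool:
  plan:
    - {"translation": [-0.0308,0.0082,0.0127],"rotation": [0,2.33,0],"gripper": -1}
    - {"translation": [-0.0313,0.0081,0.0114],"rotation": [0,2.33,0],"gripper": -1}
    - {"translation": [-0.0318,0.0082,0.01],"rotation": [0,2.33,0],"gripper": -1}
    - {"translation": [0,0,0],"rotation": [0,0,0],"gripper": -1}
    - {"translation": [0,0,0],"rotation": [0,0,0],"gripper": -1}
    - {"translation": [0,0,0],"rotation": [0,0,0],"gripper": -1}
    - {"translation": [0,0,0],"rotation": [0,0,0],"gripper": -1}
    - {"translation": [0,0,0],"rotation": [0,0,0],"gripper": -1}

```text
time_s: 5.93
tcp_pos: [0.6449, -0.0319, 0.1636]
orientation: [-2.114, -2.201, -0.13]
ft_force: [0.1, -0.6, -3.8]
opening: 0.0494
grip_force: 42.9
```

Run:
```python
from h import *
from workcell import env
s=env.state(); print(s["tcp_pos"],s["orientation"],s["grip_force"],s["opening"],s["ft_force"])
L=tool(LY+np.pi,True); n=-L[:,2]; load=lane(.0615,0,.0825)
plan([(load+n*.04,L),(load+n*.019,L,.011)])
S,_=grab("side",2); t,_=grab("top",2)
a=cv2.resize(S[130:240,150:310],None,fx=2.5,fy=2.5,interpolation=2); b=cv2.resize(t[115:225,215:375],None,fx=2.5,fy=2.5,interpolation=2)
cv2.imwrite("pics/e.png",np.clip(np.hstack([a,b])[:,:,::-1]*1.5,0,255))
```

```text
[ 0.64485328 -0.03191355  0.16359794] [-2.1139235  -2.20122274 -0.13027446] 42.9421591758728 0.04935224992064562 [ 0.10523589 -0.58365383 -3.84656171]
[0.0002, 0.002, 0.0209] [0.07, 0.01, -0.23]
[0.0002, 0.0021, 0.0209] [0.07, 0.01, -0.23]
-- 2 [ 0.6488 -0.0263  0.1222]
[-0.0, -0.0, 0.0105] [-0.0, -0.0, -0.0]
[-0.0, -0.0, 0.0105] [-0.0, -0.0, -0.0]
-- 2 [ 0.6486 -0.0237  0.1013][ WARN:0@2.020] global loadsave.cpp:1063 imwrite_ Unsupported depth image for selected encoder is fallbacked to CV_8U.
```

View pics/e.png

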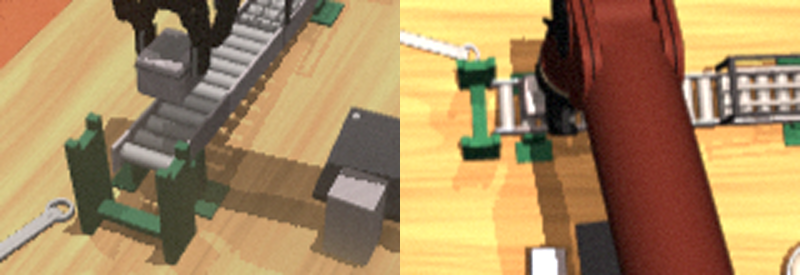

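The tin is held level over the lane, between the fingers at about (170,70) in the left crop, and the rails are clear below it. Next is lowering it.

Call:
servo_tool:
  plan:
    - {"translation": [0,0.002,0.021],"rotation": [0,0,-0.2],"gripper": -1}
    - {"translation": [0,0.002,0.021],"rotation": [0,0,-0.2],"gripper": -1}
    - {"translation": [0,0,0.0105],"rotation": [0,0,0],"gripper": -1}
    - {"translation": [0,0,0.0105],"rotation": [0,0,0],"gripper": -1}
    - {"translation": [0,0,0],"rotation": [0,0,0],"gripper": -1}
    - {"translation": [0,0,0],"rotation": [0,0,0],"gripper": -1}
    - {"translation": [0,0,0],"rotation": [0,0,0],"gripper": -1}
    - {"translation": [0,0,0],"rotation": [0,0,0],"gripper": -1}

```text
time_s: 6.8
tcp_pos: [0.6486, -0.0258, 0.1002]
orientation: [-2.108, -2.206, -0.13]
ft_force: [0.4, -1.3, -2.7]
opening: 0.0493
grip_force: 44.0
```

Call:
servo_tool:
  plan:
    - {"translation": [0,0,0.001],"rotation": [0,0,0],"gripper": -1}
    - {"translation": [0,0,0.001],"rotation": [0,0,0],"gripper": -1}
    - {"translation": [0,0,0],"rotation": [0,0,0],"gripper": -1}
    - {"translation": [0,0,0],"rotation": [0,0,0],"gripper": -1}

```text
time_s: 7.13
tcp_pos: [0.6487, -0.0258, 0.0994]
orientation: [-2.109, -2.206, -0.13]
ft_force: [-4.8, -1.7, 7.6]
opening: 0.0492
grip_force: 45.4
```

Call:
servo_tool:
  plan:
    - {"translation": [0,0,-0.001],"rotation": [0,0,0],"gripper": -1}
    - {"translation": [0,0,0],"rotation": [0,0,0],"gripper": 1}
    - {"translation": [0,0,0],"rotation": [0,0,0],"gripper": 1}
    - {"translation": [0,0,0],"rotation": [0,0,0],"gripper": 1}
    - {"translation": [0,0,0],"rotation": [0,0,0],"gripper": 1}
    - {"translation": [0,0,-0.02],"rotation": [0,0,0],"gripper": 1}
    - {"translation": [0,0,-0.04],"rotation": [0,0,0],"gripper": 1}
    - {"translation": [0,0,-0.04],"rotation": [0,0,0],"gripper": 1}

```text
time_s: 7.8
tcp_pos: [0.6478, -0.0377, 0.198]
orientation: [-2.106, -2.204, -0.127]
ft_force: [1.6, -0.6, 0.2]
opening: 0.0853
grip_force: 0.0
```

Call:
servo_tool:
  plan:
    - {"translation": [0,0,-0.02],"rotation": [0,0,0],"gripper": 1}
    - {"translation": [0.03,0,0],"rotation": [0,-3.5,0],"gripper": 1}
    - {"translation": [0.04,0,0],"rotation": [0,-3.5,0],"gripper": 1}
    - {"translation": [0.035,0.035,0],"rotation": [0,0,7.1],"gripper": 1}
    - {"translation": [0.03,0.035,0],"rotation": [0,0,7.1],"gripper": 1}
    - {"translation": [0,0,0],"rotation": [0,0,7.1],"gripper": 1}
    - {"translation": [0,0,0],"rotation": [0,0,7.1],"gripper": 1}
    - {"translation": [0,0,0],"rotation": [0,0,7.1],"gripper": 1}

```text
time_s: 8.47
tcp_pos: [0.7079, 0.086, 0.2232]
orientation: [-2.762, -1.495, 0.0]
ft_force: [-0.2, -1.3, 0.4]
opening: 0.0854
grip_force: 0.0
```

Call:
servo_tool:
  plan:
    - {"translation": [0,0,0],"rotation": [0,0,7.1],"gripper": 1}
    - {"translation": [0,0,0],"rotation": [0,0,7.1],"gripper": 1}
    - {"translation": [0,0,0],"rotation": [0,0,7.1],"gripper": 1}
    - {"translation": [0,0,0],"rotation": [0,0,7.1],"gripper": 1}
    - {"translation": [0,0,0],"rotation": [0,0,7.1],"gripper": 1}
    - {"translation": [0,0,0],"rotation": [0,0,0],"gripper": 1}
    - {"translation": [0,0,0],"rotation": [0,0,0],"gripper": 1}
    - {"translation": [0,0,0],"rotation": [0,0,0],"gripper": 1}

```text
time_s: 9.13
tcp_pos: [0.7077, 0.0848, 0.2242]
orientation: [3.085, 0.595, 0.001]
ft_force: [1.1, -0.7, -0.1]
opening: 0.0853
grip_force: 0.0
```

Run:
```python
from h import *
from workcell import env
s=env.state(); print(s["tcp_pos"],s["orientation"],s["ft_force"])
S,_=grab("side",2); t,_=grab("top",2); np.savez("f1.npz",s=S,t=t)
a=cv2.resize(S[80:340,140:300],None,fx=2.3,fy=2.3,interpolation=2); b=cv2.resize(t[120:250,150:420],None,fx=1.55,fy=1.55,interpolation=2)
c=np.zeros((a.shape[0],a.shape[1]+b.shape[1],3)); c[:,:a.shape[1]]=a; c[:b.shape[0],a.shape[1]:]=b
cv2.imwrite("pics/f.png",np.clip(c[:,:,::-1]*1.5,0,255).astype(np.uint8))
```

```text
[0.70767239 0.08477359 0.22417725] [3.08455477e+00 5.94986373e-01 1.27243749e-03] [ 1.14051655 -0.74427506 -0.14230997]
```

View pics/f.png

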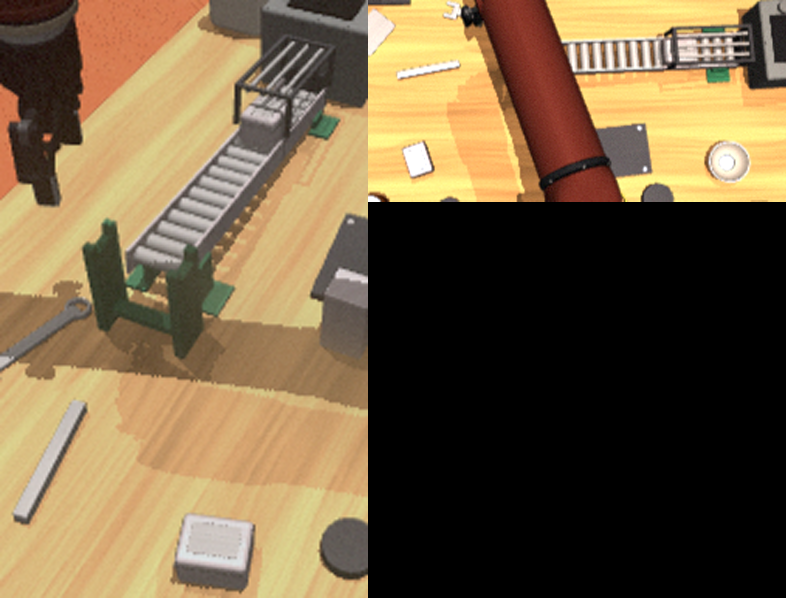

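The first tin has rolled in under the guard, at (262,120) in the left crop. The second tin, at (215,548), has not moved.

Run:
```python
from h import *
from workcell import env
im=np.load("f1.npz")["t"]
roi=np.zeros(im.shape[:2],np.uint8); roi[170:245,150:225]=1
n,l,st,c=cv2.connectedComponentsWithStats(tinmask(im)*roi)
for i in range(1,n):
    if st[i,4]>80: print(st[i,4],c[i].round(2),ray("top",c[i],.045).round(4))
T=tool(.321)
plan([((.4428,.2750,.12),T),((.4428,.2750,.013),T,.036)])
```

```text
285 [181.23 222.46] [0.4423 0.2766 0.045 ]
[-0.0195, -0.0305, 0.0116] [0.0, -0.0, 0.36]
[-0.0197, -0.0304, 0.0115] [0.0, -0.0, 0.36]
[-0.0199, -0.0303, 0.0116] [0.0, -0.0, 0.36]
[-0.0201, -0.0302, 0.0115] [0.0, -0.0, 0.36]
[-0.0203, -0.03, 0.0116] [0.0, -0.0, 0.36]
[-0.0205, -0.0299, 0.0115] [0.0, -0.0, 0.36]
[-0.0207, -0.0298, 0.0116] [0.0, -0.0, 0.36]
[-0.0209, -0.0296, 0.0115] [0.0, -0.0, 0.36]
[-0.0211, -0.0296, 0.0116] [0.0, -0.0, 0.36]
-- 9 [0.4428 0.275  0.12  ]
[-0.0, 0.0, 0.0357] [0.0, -0.01, 0.01]
[-0.0, 0.0, 0.0356] [0.0, -0.01, 0.01]
[-0.0001, 0.0, 0.0357] [0.0, -0.01, 0.01]
-- 3 [0.4428 0.275  0.013 ]
```

Call:
servo_tool:
  plan:
    - {"translation": [-0.0195,-0.0305,0.0116],"rotation": [0,0,0.36],"gripper": 1}
    - {"translation": [-0.0197,-0.0304,0.0116],"rotation": [0,0,0.36],"gripper": 1}
    - {"translation": [-0.0199,-0.0303,0.0116],"rotation": [0,0,0.36],"gripper": 1}
    - {"translation": [-0.0201,-0.0302,0.0116],"rotation": [0,0,0.36],"gripper": 1}
    - {"translation": [-0.0203,-0.03,0.0116],"rotation": [0,0,0.36],"gripper": 1}
    - {"translation": [-0.0205,-0.0299,0.0116],"rotation": [0,0,0.36],"gripper": 1}
    - {"translation": [-0.0207,-0.0298,0.0116],"rotation": [0,0,0.36],"gripper": 1}
    - {"translation": [-0.0209,-0.0296,0.0116],"rotation": [0,0,0.36],"gripper": 1}

```text
time_s: 10.0
tcp_pos: [0.4711, 0.2549, 0.131]
orientation: [3.099, 0.512, 0.002]
ft_force: [0.5, 1.6, -0.3]
opening: 0.0851
grip_force: 0.0
```

Call:
servo_tool:
  plan:
    - {"translation": [-0.0211,-0.0296,0.0116],"rotation": [0,0,0.36],"gripper": 1}
    - {"translation": [0,0,0],"rotation": [0,0,0],"gripper": 1}
    - {"translation": [0,0,0],"rotation": [0,0,0],"gripper": 1}
    - {"translation": [0,0,0],"rotation": [0,0,0],"gripper": 1}
    - {"translation": [0,0,0],"rotation": [0,0,0],"gripper": 1}

```text
time_s: 10.42
tcp_pos: [0.4444, 0.2748, 0.12]
orientation: [3.102, 0.499, 0.003]
ft_force: [0.7, -0.6, -0.1]
opening: 0.0852
grip_force: 0.0
```

Call:
servo_tool:
  plan:
    - {"translation": [-0.0015,0,0.0357],"rotation": [0,0,0],"gripper": 1}
    - {"translation": [0,0,0.0357],"rotation": [0,0,0],"gripper": 1}
    - {"translation": [0,0,0.0357],"rotation": [0,0,0],"gripper": 1}
    - {"translation": [0,0,0],"rotation": [0,0,0],"gripper": 1}
    - {"translation": [0,0,0],"rotation": [0,0,0],"gripper": -1}
    - {"translation": [0,0,0],"rotation": [0,0,0],"gripper": -1}
    - {"translation": [0,0,0],"rotation": [0,0,0],"gripper": -1}
    - {"translation": [0,0,0],"rotation": [0,0,0],"gripper": -1}

```text
time_s: 11.08
tcp_pos: [0.4438, 0.2756, 0.0151]
orientation: [-3.101, -0.5, -0.008]
ft_force: [0.7, -1.0, 7.2]
opening: 0.0494
grip_force: 42.6
```

Call:
servo_tool:
  plan:
    - {"translation": [0,0,0],"rotation": [0,0,0],"gripper": -1}
    - {"translation": [0,0,0],"rotation": [0,0,0],"gripper": -1}
    - {"translation": [0,0,0],"rotation": [0,0,0],"gripper": -1}
    - {"translation": [0,0,0],"rotation": [0,0,0],"gripper": -1}

```text
time_s: 11.42
tcp_pos: [0.4438, 0.2756, 0.0151]
orientation: [-3.101, -0.5, -0.008]
ft_force: [0.2, -2.1, 5.9]
opening: 0.0493
grip_force: 42.7
```

Run:
```python
from h import *
from workcell import env
s=env.state(); p=s["tcp_pos"]
T=tool(.321); L=tool(LY+np.pi,True); n=-L[:,2]
load=lane(.0615,0,.0825)
plan([(p+[0,0,.187],T),(np.r_[.62,.06,.20],tool(LY+np.pi)),(load+n*.045,L)])
```

```text
[0.0002, 0.0, -0.0374] [0.0, -0.06, -0.02]
[0.0002, 0.0, -0.0374] [0.0, -0.06, -0.02]
[0.0001, 0.0, -0.0374] [0.0, -0.06, -0.02]
[0.0001, 0.0, -0.0374] [0.0, -0.06, -0.02]
[-0.0, 0.0001, -0.0374] [0.0, -0.06, -0.02]
-- 5 [0.4438 0.2756 0.2021]
[0.009, 0.0237, 0.0002] [0.0, 0.0, -6.76]
[0.0062, 0.0245, 0.0002] [0.0, 0.0, -6.76]
[0.0032, 0.0251, 0.0002] [0.0, 0.0, -6.76]
[0.0003, 0.0253, 0.0002] [0.0, 0.0, -6.76]
[-0.0027, 0.0252, 0.0002] [0.0, 0.0, -6.76]
[-0.0057, 0.0247, 0.0002] [0.0, 0.0, -6.76]
[-0.0085, 0.0238, 0.0002] [0.0, 0.0, -6.76]
[-0.0113, 0.0226, 0.0002] [0.0, 0.0, -6.76]
[-0.0139, 0.0212, 0.0002] [0.0, 0.0, -6.76]
[-0.0163, 0.0194, 0.0002] [0.0, 0.0, -6.76]
[-0.0184, 0.0173, 0.0002] [0.0, 0.0, -6.76]
-- 11 [0.62 0.06 0.2 ]
[-0.0294, 0.0082, 0.0243] [0.0, 2.34, -0.01]
[-0.0303, 0.0082, 0.0231] [0.0, 2.34, -0.01]
[-0.0313, 0.0081, 0.0218] [0.0, 2.34, -0.01]
-- 3 [ 0.6487 -0.0269  0.1271]
```

Call:
servo_tool:
  plan:
    - {"translation": [0,0,-0.02],"rotation": [0,0,0],"gripper": -1}
    - {"translation": [0,0,-0.037],"rotation": [0,0,0],"gripper": -1}
    - {"translation": [0,0,-0.037],"rotation": [0,0,0],"gripper": -1}
    - {"translation": [0,0,-0.037],"rotation": [0,0,0],"gripper": -1}
    - {"translation": [0,0,-0.037],"rotation": [0,0,0],"gripper": -1}
    - {"translation": [0,0,-0.019],"rotation": [0,0,0],"gripper": -1}
    - {"translation": [0.009,0.0237,0],"rotation": [0,0,-6.76],"gripper": -1}
    - {"translation": [0.0062,0.0245,0],"rotation": [0,0,-6.76],"gripper": -1}

```text
time_s: 12.08
tcp_pos: [0.4742, 0.2373, 0.2033]
orientation: [3.017, 0.875, 0.011]
ft_force: [0.9, -0.5, -3.0]
opening: 0.0491
grip_force: 43.2
```

Call:
servo_tool:
  plan:
    - {"translation": [0.0032,0.0251,0],"rotation": [0,0,-6.76],"gripper": -1}
    - {"translation": [0.0003,0.0253,0],"rotation": [0,0,-6.76],"gripper": -1}
    - {"translation": [-0.0027,0.0252,0],"rotation": [0,0,-6.76],"gripper": -1}
    - {"translation": [-0.0057,0.0247,0],"rotation": [0,0,-6.76],"gripper": -1}
    - {"translation": [-0.0085,0.0238,0],"rotation": [0,0,-6.76],"gripper": -1}
    - {"translation": [-0.0113,0.0226,0],"rotation": [0,0,-6.76],"gripper": -1}
    - {"translation": [-0.0139,0.0212,0],"rotation": [0,0,-6.76],"gripper": -1}
    - {"translation": [-0.0163,0.0194,0],"rotation": [0,0,-6.76],"gripper": -1}

```text
time_s: 12.75
tcp_pos: [0.6024, 0.0778, 0.2013]
orientation: [2.291, 2.147, 0.003]
ft_force: [0.1, 0.1, -3.3]
opening: 0.0496
grip_force: 43.1
```

Call:
servo_tool:
  plan:
    - {"translation": [-0.0184,0.0173,0],"rotation": [0,0,-6.76],"gripper": -1}
    - {"translation": [-0.0294,0.0082,0.0243],"rotation": [0,2.34,0],"gripper": -1}
    - {"translation": [-0.0303,0.0082,0.0231],"rotation": [0,2.34,0],"gripper": -1}
    - {"translation": [-0.0313,0.0081,0.0218],"rotation": [0,2.34,0],"gripper": -1}
    - {"translation": [0,0,0],"rotation": [0,0,0],"gripper": -1}
    - {"translation": [0,0,0],"rotation": [0,0,0],"gripper": -1}
    - {"translation": [0,0,0],"rotation": [0,0,0],"gripper": -1}
    - {"translation": [0,0,0],"rotation": [0,0,0],"gripper": -1}

```text
time_s: 13.42
tcp_pos: [0.6467, -0.0261, 0.1285]
orientation: [-2.104, -2.211, -0.132]
ft_force: [-0.5, -0.1, -2.8]
opening: 0.0492
grip_force: 43.1
```

Run:
```python
from h import *
from workcell import env
s=env.state(); print(s["tcp_pos"],s["orientation"],s["grip_force"],s["opening"],s["ft_force"])
L=tool(LY+np.pi,True); n=-L[:,2]; load=lane(.0615,0,.0825)
plan([(load+n*.017,L,.011)])
```

```text
[ 0.64668171 -0.02607372  0.12849786] [-2.10432463 -2.21055429 -0.13231189] 43.10871362686157 0.049222473004482965 [-0.46264019 -0.10734607 -2.77891496]
[-0.0004, 0.0007, 0.0097] [0.05, -0.01, 0.01]
[-0.0003, 0.0006, 0.0098] [0.05, -0.01, 0.01]
[-0.0004, 0.0007, 0.0097] [0.05, -0.01, 0.01]
-- 3 [ 0.6486 -0.0235  0.0994]
```

Call:
servo_tool:
  plan:
    - {"translation": [0,0.0003,0.0097],"rotation": [0,0,0],"gripper": -1}
    - {"translation": [0,0.0003,0.0097],"rotation": [0,0,0],"gripper": -1}
    - {"translation": [0,0.0003,0.0097],"rotation": [0,0,0],"gripper": -1}
    - {"translation": [0,0,0],"rotation": [0,0,0],"gripper": -1}
    - {"translation": [0,0,0],"rotation": [0,0,0],"gripper": -1}
    - {"translation": [0,0,0],"rotation": [0,0,0],"gripper": -1}
    - {"translation": [0,0,0],"rotation": [0,0,0],"gripper": -1}

```text
time_s: 14.0
tcp_pos: [0.6473, -0.0235, 0.0978]
orientation: [-2.105, -2.208, -0.131]
ft_force: [1.9, 0.5, 0.8]
opening: 0.0493
grip_force: 44.6
```

Call:
servo_tool:
  plan:
    - {"translation": [0,0,0.001],"rotation": [0,0,0],"gripper": -1}
    - {"translation": [0,0,0],"rotation": [0,0,0],"gripper": -1}
    - {"translation": [0,0,0],"rotation": [0,0,0],"gripper": -1}

```text
time_s: 14.25
tcp_pos: [0.6473, -0.024, 0.0976]
orientation: [-2.106, -2.208, -0.13]
ft_force: [-0.8, -0.5, 7.3]
opening: 0.049
grip_force: 45.4
```

Call:
servo_tool:
  plan:
    - {"translation": [0,0,-0.001],"rotation": [0,0,0],"gripper": -1}
    - {"translation": [0,0,0],"rotation": [0,0,0],"gripper": 1}
    - {"translation": [0,0,0],"rotation": [0,0,0],"gripper": 1}
    - {"translation": [0,0,0],"rotation": [0,0,0],"gripper": 1}
    - {"translation": [0,0,0],"rotation": [0,0,0],"gripper": 1}
    - {"translation": [0,0,-0.02],"rotation": [0,0,0],"gripper": 1}
    - {"translation": [0,0,-0.04],"rotation": [0,0,0],"gripper": 1}
    - {"translation": [0,0,-0.04],"rotation": [0,0,0],"gripper": 1}

```text
time_s: 14.92
tcp_pos: [0.6462, -0.0361, 0.1968]
orientation: [-2.103, -2.206, -0.127]
ft_force: [1.0, -0.2, 0.3]
opening: 0.0856
grip_force: 0.0
```

Call:
servo_tool:
  plan:
    - {"translation": [0,0,-0.02],"rotation": [0,0,0],"gripper": 1}
    - {"translation": [0.03,0,0],"rotation": [0,-3.5,0],"gripper": 1}
    - {"translation": [0.03,0,0],"rotation": [0,-3.5,0],"gripper": 1}
    - {"translation": [0.03,0,0],"rotation": [0,0,-3],"gripper": -0.5}
    - {"translation": [0,-0.035,0],"rotation": [0,0,0],"gripper": -0.5}
    - {"translation": [0,0,0],"rotation": [0,0,0],"gripper": -0.5}
    - {"translation": [0,0,0],"rotation": [0,0,0],"gripper": -0.5}
    - {"translation": [0,0,0],"rotation": [0,0,0],"gripper": -0.5}

```text
time_s: 15.58
tcp_pos: [0.609, 0.0468, 0.2228]
orientation: [2.108, 2.327, 0.002]
ft_force: [-0.3, -1.3, 0.9]
opening: 0.0252
grip_force: 0.0
```

Run:
```python
from h import *
from workcell import env
s=env.state(); print(s["tcp_pos"],s["orientation"],s["opening"])
S,_=grab("side",2); t,_=grab("top",2)
crop(S,170,80,340,240,3.7,"pics/g.png")
sy=-1.467; d=np.array([np.cos(sy),np.sin(sy),0]); T=tool(sy+np.pi)
e=np.array([.4456,-.0736,0]); b=np.array([.4362,-.0281,0])
print("block in step frame", (b-e)@d, (b-e)@[-d[1],d[0],0])
p=b-d*.065
plan([(p+[0,0,.18],T),(p+[0,0,.013],T,.036)])
```

```text
[0.60898392 0.0468097  0.22284743] [2.10827881e+00 2.32715357e+00 1.51164485e-03] 0.02515693504171891
block in step frame -0.04622905327421817 -0.004635151925179902
[0.0015, -0.036, 0.0085] [0.02, -0.0, -0.06]
[0.0015, -0.036, 0.0085] [0.02, -0.0, -0.06]
[0.0015, -0.036, 0.0085] [0.02, -0.0, -0.06]
[0.0016, -0.036, 0.0085] [0.02, -0.0, -0.06]
[0.0016, -0.036, 0.0085] [0.02, -0.0, -0.06]
-- 5 [0.4295 0.0365 0.18  ]
[-0.0, 0.0, 0.0334] [-0.0, -0.0, -0.0]
[-0.0, 0.0, 0.0334] [-0.0, -0.0, -0.0]
[-0.0, 0.0, 0.0334] [-0.0, -0.0, -0.0]
[-0.0, 0.0, 0.0334] [-0.0, -0.0, -0.0]
[-0.0, 0.0, 0.0334] [-0.0, -0.0, -0.0]
-- 5 [0.4294 0.0366 0.013 ]
```

View pics/g.png

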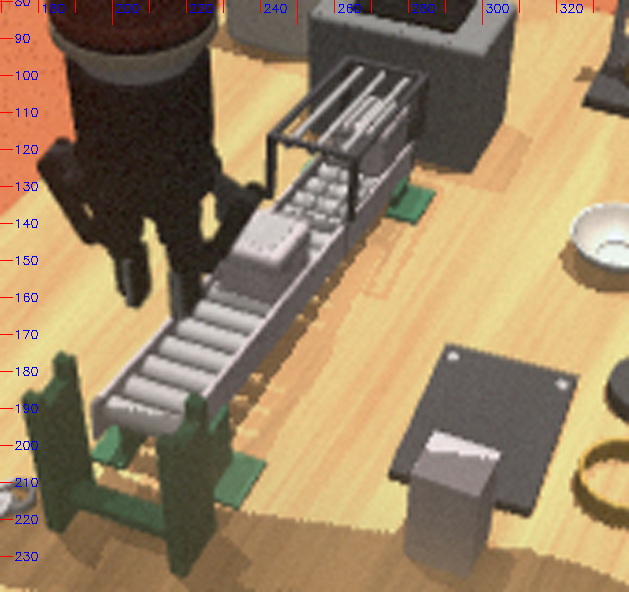

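The first tin is at the stop and the second is rolling down at (268,240). The block stands clear of the step. Next I go behind it with the fingers slightly open.

Call:
servo_tool:
  plan:
    - {"translation": [0.0015,-0.036,0.0085],"rotation": [0,0,0],"gripper": -0.5}
    - {"translation": [0.0015,-0.036,0.0085],"rotation": [0,0,0],"gripper": -0.5}
    - {"translation": [0.0015,-0.036,0.0085],"rotation": [0,0,0],"gripper": -0.5}
    - {"translation": [0.0016,-0.036,0.0085],"rotation": [0,0,0],"gripper": -0.5}
    - {"translation": [0.0016,-0.036,0.0085],"rotation": [0,0,0],"gripper": -0.5}
    - {"translation": [0,0,0],"rotation": [0,0,0],"gripper": -0.5}
    - {"translation": [0,0,0],"rotation": [0,0,0],"gripper": -0.5}
    - {"translation": [0,0,0],"rotation": [0,0,0],"gripper": -0.5}

```text
time_s: 16.45
tcp_pos: [0.43, 0.0371, 0.1807]
orientation: [2.107, 2.327, 0.003]
ft_force: [-0.0, -0.2, -1.0]
opening: 0.0213
grip_force: 0.0
```

Call:
servo_tool:
  plan:
    - {"translation": [0,0,0.034],"rotation": [0,0,0],"gripper": -0.5}
    - {"translation": [0,0,0.034],"rotation": [0,0,0],"gripper": -0.5}
    - {"translation": [0,0,0.034],"rotation": [0,0,0],"gripper": -0.5}
    - {"translation": [0,0,0.034],"rotation": [0,0,0],"gripper": -0.5}
    - {"translation": [0,0,0.034],"rotation": [0,0,0],"gripper": -0.5}
    - {"translation": [0,0,0],"rotation": [0,0,0],"gripper": -0.5}
    - {"translation": [0,0,0],"rotation": [0,0,0],"gripper": -0.5}
    - {"translation": [0,0,0],"rotation": [0,0,0],"gripper": -0.5}

```text
time_s: 17.12
tcp_pos: [0.4307, 0.0379, 0.0114]
orientation: [2.107, 2.329, 0.004]
ft_force: [0.2, 0.4, 1.1]
opening: 0.0214
grip_force: 0.0
```

Call:
servo_tool:
  plan:
    - {"translation": [-0.01,0,0],"rotation": [0,0,0],"gripper": -0.5}
    - {"translation": [-0.01,0,0],"rotation": [0,0,0],"gripper": -0.5}
    - {"translation": [-0.008,0,0],"rotation": [0,0,0],"gripper": -0.5}
    - {"translation": [-0.005,0,0],"rotation": [0,0,0],"gripper": -0.5}
    - {"translation": [-0.005,0,0],"rotation": [0,0,0],"gripper": -0.5}
    - {"translation": [-0.005,0,0],"rotation": [0,0,0],"gripper": -0.5}
    - {"translation": [-0.005,0,0],"rotation": [0,0,0],"gripper": -0.5}
    - {"translation": [-0.003,0,0],"rotation": [0,0,0],"gripper": -0.5}

```text
time_s: 17.78
tcp_pos: [0.4345, -0.013, 0.0104]
orientation: [2.107, 2.329, 0.003]
ft_force: [-0.4, 6.3, 4.9]
opening: 0.0213
grip_force: 1.8
```

Call:
servo_tool:
  plan:
    - {"translation": [-0.002,0,0],"rotation": [0,0,0],"gripper": -0.5}
    - {"translation": [-0.002,0,0],"rotation": [0,0,0],"gripper": -0.5}
    - {"translation": [0,0,0],"rotation": [0,0,0],"gripper": -0.5}

```text
time_s: 18.03
tcp_pos: [0.435, -0.0169, 0.0104]
orientation: [2.107, 2.329, 0.003]
ft_force: [-0.7, 4.4, 2.5]
opening: 0.0213
grip_force: 1.0
```

Call:
servo_tool:
  plan:
    - {"translation": [-0.002,0,0],"rotation": [0,0,0],"gripper": -0.5}
    - {"translation": [0,0,0],"rotation": [0,0,0],"gripper": -0.5}

```text
time_s: 18.2
tcp_pos: [0.4351, -0.0188, 0.0104]
orientation: [2.107, 2.329, 0.003]
ft_force: [0.3, 4.5, 3.0]
opening: 0.0215
grip_force: 1.2
```

Call:
servo_tool:
  plan:
    - {"translation": [-0.0015,0,0],"rotation": [0,0,0],"gripper": -0.5}
    - {"translation": [0,0,0],"rotation": [0,0,0],"gripper": -0.5}

```text
time_s: 18.37
tcp_pos: [0.4352, -0.0202, 0.0104]
orientation: [2.107, 2.33, 0.003]
ft_force: [-0.0, 5.4, 3.1]
opening: 0.0211
grip_force: 1.4
```

Call:
servo_tool:
  plan:
    - {"translation": [-0.0015,0,0],"rotation": [0,0,0],"gripper": -0.5}
    - {"translation": [0,0,0],"rotation": [0,0,0],"gripper": -0.5}

```text
time_s: 18.53
tcp_pos: [0.4354, -0.0217, 0.0103]
orientation: [2.107, 2.33, 0.003]
ft_force: [-0.9, 6.0, 3.8]
opening: 0.021
grip_force: 1.4
```

Call:
servo_tool:
  plan:
    - {"translation": [-0.0015,0,0],"rotation": [0,0,0],"gripper": -0.5}
    - {"translation": [0,0,0],"rotation": [0,0,0],"gripper": -0.5}

```text
time_s: 18.7
tcp_pos: [0.4355, -0.0232, 0.0103]
orientation: [2.107, 2.33, 0.003]
ft_force: [-1.0, 5.8, 2.9]
opening: 0.0215
grip_force: 1.4
```

Call:
servo_tool:
  plan:
    - {"translation": [-0.0015,0,0],"rotation": [0,0,0],"gripper": -0.5}
    - {"translation": [0,0,0],"rotation": [0,0,0],"gripper": -0.5}

```text
time_s: 18.87
tcp_pos: [0.4356, -0.0236, 0.0104]
orientation: [-2.106, -2.331, -0.004]
ft_force: [-0.8, 9.5, 5.3]
opening: 0.021
grip_force: 3.1
```

Call:
servo_tool:
  plan:
    - {"translation": [-0.0015,0,0],"rotation": [0,0,0],"gripper": -0.5}
    - {"translation": [0,0,0],"rotation": [0,0,0],"gripper": -0.5}

```text
time_s: 19.03
tcp_pos: [0.4356, -0.0237, 0.0105]
orientation: [-2.105, -2.331, -0.005]
ft_force: [-3.7, 15.1, 8.7]
opening: 0.0212
grip_force: 5.5
```

Run:
```python
from h import *
S,_=grab("side",3); t,_=grab("top",3)
np.savez("f2.npz",s=S,t=t)
a=S[160:250,265:340]; b=t[190:260,250:345]
a=cv2.resize(a,None,fx=5,fy=5,interpolation=2); b=cv2.resize(b,None,fx=4.4,fy=4.4,interpolation=2)
c=np.zeros((450,800,3)); c[:,:375]=a[:450]; c[:308,375:793]=b[:308,:418]
cv2.imwrite("pics/i.png",np.clip(c[:,:,::-1]*1.6,0,255).astype(np.uint8))
```

```text
(no output)
```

View pics/i.png

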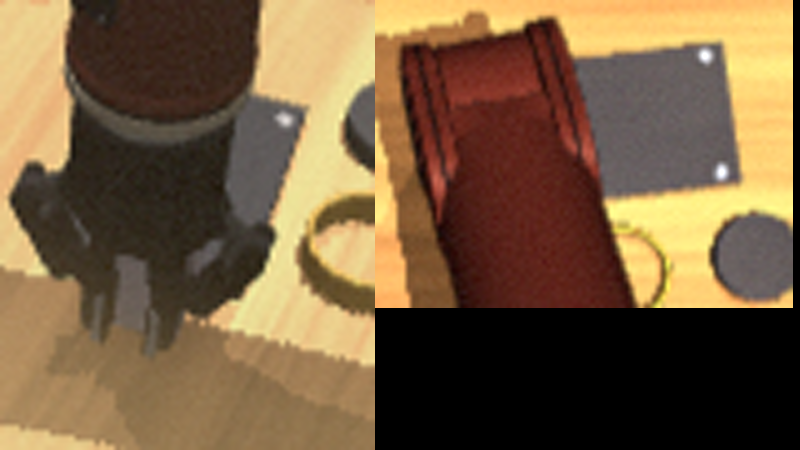

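Call:
servo_tool:
  plan:
    - {"translation": [0.006,0,0],"rotation": [0,0,0],"gripper": -0.5}
    - {"translation": [0.002,0,-0.03],"rotation": [0,0,0],"gripper": -0.5}
    - {"translation": [0,0,-0.03],"rotation": [0,0,0],"gripper": -0.5}
    - {"translation": [0,0,0],"rotation": [0,0,0],"gripper": -0.5}
    - {"translation": [0,0,0],"rotation": [0,0,0],"gripper": -0.5}
    - {"translation": [0,0,0],"rotation": [0,0,0],"gripper": -0.5}

```text
time_s: 19.83
tcp_pos: [0.4343, -0.0195, 0.0697]
orientation: [2.108, 2.328, 0.001]
ft_force: [0.5, 0.5, 0.0]
opening: 0.0213
grip_force: 0.0
```

Call:
servo_tool:
  plan:
    - {"translation": [-0.004,0,0],"rotation": [0,0,0],"gripper": -0.5}
    - {"translation": [-0.004,0,0],"rotation": [0,0,0],"gripper": -0.5}
    - {"translation": [-0.004,0,0],"rotation": [0,0,0],"gripper": -0.5}
    - {"translation": [-0.004,0,0],"rotation": [0,0,0],"gripper": -0.5}

```text
time_s: 20.17
tcp_pos: [0.436, -0.0348, 0.0696]
orientation: [-2.108, -2.329, -0.002]
ft_force: [-0.1, 4.1, 4.8]
opening: 0.0214
grip_force: 2.3
```

Call:
servo_tool:
  plan:
    - {"translation": [-0.004,0,0],"rotation": [0,0,0],"gripper": -0.5}
    - {"translation": [-0.004,0,0],"rotation": [0,0,0],"gripper": -0.5}

```text
time_s: 20.33
tcp_pos: [0.437, -0.0432, 0.0698]
orientation: [2.108, 2.329, 0.001]
ft_force: [0.1, 2.0, 3.2]
opening: 0.0216
grip_force: 1.8
```

Call:
servo_tool:
  plan:
    - {"translation": [-0.004,0,0],"rotation": [0,0,0],"gripper": -0.5}
    - {"translation": [-0.004,0,0],"rotation": [0,0,0],"gripper": -0.5}
    - {"translation": [-0.004,0,0],"rotation": [0,0,0],"gripper": -0.5}
    - {"translation": [-0.004,0,0],"rotation": [0,0,0],"gripper": -0.5}
    - {"translation": [-0.004,0,0],"rotation": [0,0,0],"gripper": -0.5}
    - {"translation": [-0.004,0,0],"rotation": [0,0,0],"gripper": -0.5}
    - {"translation": [0,0,0],"rotation": [0,0,0],"gripper": -0.5}
    - {"translation": [0,0,0],"rotation": [0,0,0],"gripper": -0.5}

```text
time_s: 21.0
tcp_pos: [0.4391, -0.067, 0.0697]
orientation: [2.109, 2.329, 0.001]
ft_force: [-0.2, 0.3, -0.4]
opening: 0.0214
grip_force: 0.0
```

Call:
servo_tool:
  plan:
    - {"translation": [0,0,-0.03],"rotation": [0,0,0],"gripper": 1}
    - {"translation": [0,0,-0.03],"rotation": [0,0,0],"gripper": 1}
    - {"translation": [0.04,0,-0.03],"rotation": [0,0,0],"gripper": 1}
    - {"translation": [0.04,0,-0.03],"rotation": [0,0,0],"gripper": 1}
    - {"translation": [0.04,0.02,0],"rotation": [0,0,0],"gripper": 1}
    - {"translation": [0.04,0.04,0],"rotation": [0,0,0],"gripper": 1}
    - {"translation": [0.04,0.04,0],"rotation": [0,0,0],"gripper": 1}
    - {"translation": [0,0,0],"rotation": [0,0,0],"gripper": 1}

```text
time_s: 21.67
tcp_pos: [0.5026, 0.11, 0.1797]
orientation: [-2.1, -2.334, -0.008]
ft_force: [-1.7, 1.2, 0.1]
opening: 0.0855
grip_force: 0.0
```

Run:
```python
from h import *
S,_=grab("side",4); t,_=grab("top",4)
np.savez("f3.npz",s=S,t=t)
a=S[155:245,265:345]; b=t[190:255,255:345]
a=cv2.resize(a,None,fx=5,fy=5,interpolation=2); b=cv2.resize(b,None,fx=4.4,fy=4.4,interpolation=2)
e=cv2.resize(t[130:185,230:420],None,fx=2.1,fy=2.1,interpolation=2); print(a.shape,b.shape,e.shape)
c=np.zeros((450,800,3)); c[:,:400]=a; c[:b.shape[0],400:400+b.shape[1]]=b; c[300:300+e.shape[0],400:400+e.shape[1]]=e
cv2.imwrite("pics/j.png",np.clip(c[:,:,::-1]*1.6,0,255).astype(np.uint8))
```

```text
(450, 400, 3) (286, 396, 3) (116, 399, 3)
```

View pics/j.png

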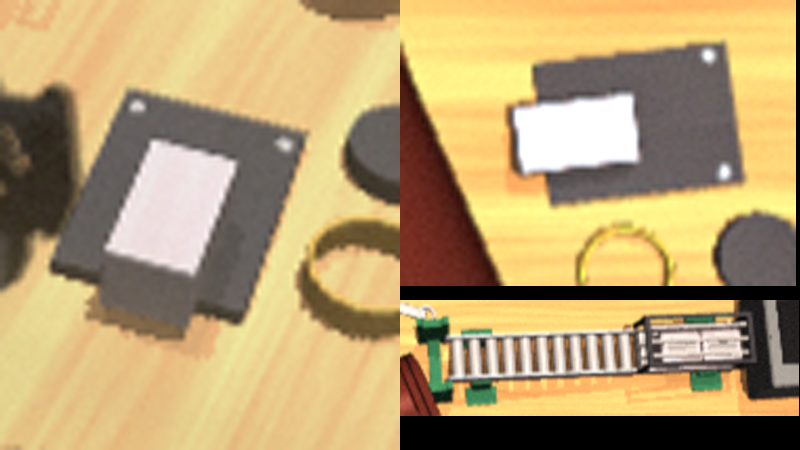

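The block lies on the step: top face at (150,139), (237,160), (192,275), (105,250) in the side crop. Both tins are queued under the guard.

Run:
```python
exec(open("m1.py").read().split('fit("tinA"')[0])
fit("block",P([(150,139),(237,160),(192,275),(105,250)],5,265,155),P([(113,108),(233,94),(238,162),(122,173)],4.4,255,190),.09,.05,.055)
from workcell import env
s=env.state(); print(s["tcp_pos"],s["orientation"])
```

```text
block xy [ 0.4445 -0.0969] yaw -1.474 ztop 0.0584 rms px 0.42
[0.4998416  0.10185659 0.18020348] [2.10889916e+00 2.32631140e+00 6.39521876e-04]
```

Run:
```python
from h import *
T=tool(-1.474+np.pi); p=np.array([.4447,-.0975,0])
plan([(p+[0,0,.13],T),(p+[0,0,.026],T,.035)])
```

```text
[-0.0322, -0.0124, 0.0084] [0.01, 0.01, 0.01]
[-0.0322, -0.0124, 0.0084] [0.01, 0.01, 0.01]
[-0.0321, -0.0124, 0.0084] [0.01, 0.01, 0.01]
[-0.0322, -0.0124, 0.0083] [0.01, 0.01, 0.01]
[-0.0322, -0.0124, 0.0084] [0.01, 0.01, 0.01]
[-0.0321, -0.0123, 0.0083] [0.01, 0.01, 0.01]
-- 6 [ 0.4447 -0.0975  0.13  ]
[-0.0, -0.0, 0.0347] [0.01, -0.0, 0.0]
[-0.0, -0.0, 0.0347] [0.01, -0.0, 0.0]
[-0.0, -0.0001, 0.0346] [0.01, -0.0, 0.0]
-- 3 [ 0.4447 -0.0975  0.026 ]
```

Call:
servo_tool:
  plan:
    - {"translation": [-0.0322,-0.0124,0.0084],"rotation": [0,0,0],"gripper": 1}
    - {"translation": [-0.0322,-0.0124,0.0084],"rotation": [0,0,0],"gripper": 1}
    - {"translation": [-0.0322,-0.0124,0.0084],"rotation": [0,0,0],"gripper": 1}
    - {"translation": [-0.0322,-0.0124,0.0084],"rotation": [0,0,0],"gripper": 1}
    - {"translation": [-0.0322,-0.0124,0.0084],"rotation": [0,0,0],"gripper": 1}
    - {"translation": [-0.0322,-0.0124,0.0084],"rotation": [0,0,0],"gripper": 1}
    - {"translation": [0,0,0],"rotation": [0,0,0],"gripper": 1}
    - {"translation": [0,0,0],"rotation": [0,0,0],"gripper": 1}
  grip_force: 60

```text
time_s: 22.73
tcp_pos: [0.4441, -0.099, 0.1293]
orientation: [2.114, 2.323, -0.0]
ft_force: [0.5, 0.7, -0.8]
opening: 0.0854
grip_force: 0.0
```

Call:
servo_tool:
  plan:
    - {"translation": [0,0,0],"rotation": [0,0,0],"gripper": 1}
    - {"translation": [0,0,0],"rotation": [0,0,0],"gripper": 1}

```text
time_s: 22.9
tcp_pos: [0.4457, -0.0958, 0.1299]
orientation: [2.106, 2.329, 0.002]
ft_force: [0.0, 1.0, -0.2]
opening: 0.0854
grip_force: 0.0
```

Call:
servo_tool:
  plan:
    - {"translation": [-0.001,-0.001,0.0347],"rotation": [0,0,0],"gripper": 1}
    - {"translation": [0,0,0.0347],"rotation": [0,0,0],"gripper": 1}
    - {"translation": [0,0,0.0347],"rotation": [0,0,0],"gripper": 1}
    - {"translation": [0,0,0],"rotation": [0,0,0],"gripper": 1}
    - {"translation": [0,0,0],"rotation": [0,0,0],"gripper": -1}
    - {"translation": [0,0,0],"rotation": [0,0,0],"gripper": -1}
    - {"translation": [0,0,0],"rotation": [0,0,0],"gripper": -1}
    - {"translation": [0,0,0],"rotation": [0,0,0],"gripper": -1}

```text
time_s: 23.57
tcp_pos: [0.446, -0.0978, 0.0278]
orientation: [2.106, 2.327, 0.003]
ft_force: [-3.6, 2.4, 10.2]
opening: 0.0493
grip_force: 62.0
```

Call:
servo_tool:
  plan:
    - {"translation": [0,0,0],"rotation": [0,0,0],"gripper": -1}
    - {"translation": [0,0,0],"rotation": [0,0,0],"gripper": -1}
    - {"translation": [0,0,0],"rotation": [0,0,0],"gripper": -1}
    - {"translation": [0,0,0],"rotation": [0,0,0],"gripper": -1}

```text
time_s: 23.9
tcp_pos: [0.446, -0.0978, 0.0278]
orientation: [2.106, 2.327, 0.003]
ft_force: [-2.2, 1.3, 7.7]
opening: 0.0488
grip_force: 62.0
```

```bash
sed -i 's/LO=np.array(\[.6455,.04\])/LO=np.array([.6442,.04])/' h.py
python3 - <<'E'
from h import *
from workcell import env
s=env.state(); p=s["tcp_pos"]
T=tool(-1.474+np.pi); L=tool(LY+np.pi,True); n=-L[:,2]
load=lane(.080,0,.09-.080*np.tan(.122)); print(load)
plan([(p+[0,0,.17],T),(np.r_[load[:2],.20],tool(LY+np.pi)),(load+n*.04,L)])
E
```

```text
[ 0.64810216 -0.03990478  0.08019129]
[-0.0001, 0.0001, -0.034] [0.04, 0.02, 0.03]
[-0.0, 0.0001, -0.034] [0.04, 0.02, 0.03]
[-0.0, 0.0001, -0.034] [0.04, 0.02, 0.03]
[-0.0, 0.0001, -0.034] [0.04, 0.02, 0.03]
[-0.0, 0.0, -0.034] [0.04, 0.02, 0.03]
-- 5 [ 0.446  -0.0977  0.1978]
[0.0063, 0.0345, -0.0004] [0.0, -0.0, 0.46]
[0.0066, 0.0344, -0.0004] [0.0, -0.0, 0.46]
[0.0069, 0.0344, -0.0003] [0.0, -0.0, 0.46]
[0.0072, 0.0343, -0.0004] [0.0, -0.0, 0.46]
[0.0074, 0.0342, -0.0003] [0.0, -0.0, 0.46]
[0.0077, 0.0342, -0.0004] [0.0, -0.0, 0.46]
-- 6 [ 0.6481 -0.0399  0.2   ]
[-0.0016, -0.0, 0.0267] [0.01, 2.33, 0.0]
[-0.0027, -0.0, 0.0266] [0.01, 2.33, 0.0]
[-0.0038, -0.0, 0.0265] [0.01, 2.33, 0.0]
-- 3 [ 0.6484 -0.0447  0.1199]
```

Call:
servo_tool:
  plan:
    - {"translation": [0,0,-0.02],"rotation": [0,0,0],"gripper": -1}
    - {"translation": [0,0,-0.034],"rotation": [0,0,0],"gripper": -1}
    - {"translation": [0,0,-0.034],"rotation": [0,0,0],"gripper": -1}
    - {"translation": [0,0,-0.034],"rotation": [0,0,0],"gripper": -1}
    - {"translation": [0,0,-0.034],"rotation": [0,0,0],"gripper": -1}
    - {"translation": [0,0,-0.014],"rotation": [0,0,0],"gripper": -1}
    - {"translation": [0.0063,0.0345,0],"rotation": [0,0,0.46],"gripper": -1}
    - {"translation": [0.0066,0.0344,0],"rotation": [0,0,0.46],"gripper": -1}

```text
time_s: 24.57
tcp_pos: [0.5127, -0.0794, 0.199]
orientation: [2.126, 2.303, 0.002]
ft_force: [0.0, -0.3, -5.0]
opening: 0.0488
grip_force: 65.8
```

Call:
servo_tool:
  plan:
    - {"translation": [0.0069,0.0344,0],"rotation": [0,0,0.46],"gripper": -1}
    - {"translation": [0.0072,0.0343,0],"rotation": [0,0,0.46],"gripper": -1}
    - {"translation": [0.0074,0.0342,0],"rotation": [0,0,0.46],"gripper": -1}
    - {"translation": [0.0077,0.0342,0],"rotation": [0,0,0.46],"gripper": -1}
    - {"translation": [0,0,0],"rotation": [0,0,0],"gripper": -1}
    - {"translation": [-0.0016,0,0.0267],"rotation": [0,2.33,0],"gripper": -1}
    - {"translation": [-0.0027,0,0.0266],"rotation": [0,2.33,0],"gripper": -1}
    - {"translation": [-0.0038,0,0.0265],"rotation": [0,2.33,0],"gripper": -1}

```text
time_s: 25.23
tcp_pos: [0.6473, -0.0439, 0.1162]
orientation: [-2.1, -2.214, -0.133]
ft_force: [0.7, -0.9, -4.7]
opening: 0.0489
grip_force: 66.4
```

Call:
servo_tool:
  plan:
    - {"translation": [0,0,0],"rotation": [0,0,0],"gripper": -1}
    - {"translation": [0,0,0],"rotation": [0,0,0],"gripper": -1}
    - {"translation": [0,0,0],"rotation": [0,0,0],"gripper": -1}
    - {"translation": [0,0,0],"rotation": [0,0,0],"gripper": -1}

```text
time_s: 25.57
tcp_pos: [0.648, -0.043, 0.1184]
orientation: [-2.101, -2.216, -0.133]
ft_force: [0.3, 0.2, -4.7]
opening: 0.0493
grip_force: 66.2
```

Run:
```python
from h import *
L=tool(LY+np.pi,True); n=-L[:,2]; load=lane(.080,0,.09-.080*np.tan(.122))
plan([(load+n*.0185,L,.009)])
S,_=grab("side",2); crop(S,190,90,290,210,4,"pics/k.png")
```

```text
[-0.0005, 0.0001, 0.0066] [0.08, 0.02, 0.09]
[-0.0005, 0.0, 0.0066] [0.08, 0.02, 0.09]
[-0.0006, 0.0001, 0.0066] [0.08, 0.02, 0.09]
-- 3 [ 0.6482 -0.0422  0.0986]
```

View pics/k.png

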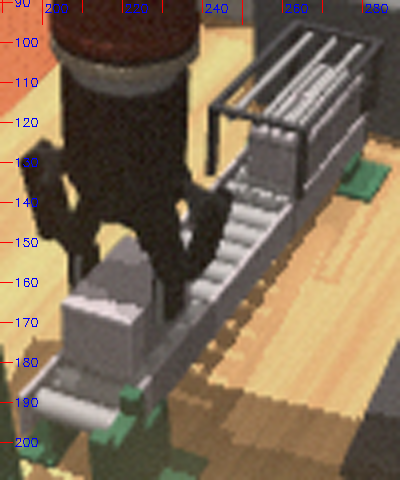

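The block hangs level between the rails at about (222,170), just above the rollers. I lower it until it touches.

Call:
servo_tool:
  plan:
    - {"translation": [0,0,0.0065],"rotation": [0,0,0],"gripper": -1}
    - {"translation": [0,0,0.0065],"rotation": [0,0,0],"gripper": -1}
    - {"translation": [0,0,0.006],"rotation": [0,0,0],"gripper": -1}
    - {"translation": [0,0,0],"rotation": [0,0,0],"gripper": -1}
    - {"translation": [0,0,0],"rotation": [0,0,0],"gripper": -1}
    - {"translation": [0,0,0],"rotation": [0,0,0],"gripper": -1}

```text
time_s: 26.17
tcp_pos: [0.6485, -0.0417, 0.0985]
orientation: [-2.103, -2.215, -0.134]
ft_force: [0.7, -0.7, 7.8]
opening: 0.0488
grip_force: 69.6
```

Call:
servo_tool:
  plan:
    - {"translation": [0,0,0.001],"rotation": [0,0,0],"gripper": -1}
    - {"translation": [0,0,0],"rotation": [0,0,0],"gripper": -1}
    - {"translation": [0,0,0],"rotation": [0,0,0],"gripper": -1}

```text
time_s: 26.42
tcp_pos: [0.6485, -0.0418, 0.0985]
orientation: [-2.104, -2.215, -0.134]
ft_force: [-3.4, -3.0, 15.1]
opening: 0.0487
grip_force: 70.5
```

Call:
servo_tool:
  plan:
    - {"translation": [0,0,-0.002],"rotation": [0,0,0],"gripper": -1}
    - {"translation": [0,0,0],"rotation": [0,0,0],"gripper": 1}
    - {"translation": [0,0,0],"rotation": [0,0,0],"gripper": 1}
    - {"translation": [0,0,0],"rotation": [0,0,0],"gripper": 1}
    - {"translation": [0,0,0],"rotation": [0,0,0],"gripper": 1}
    - {"translation": [0,0,-0.02],"rotation": [0,0,0],"gripper": 1}
    - {"translation": [0,0,-0.04],"rotation": [0,0,0],"gripper": 1}
    - {"translation": [0,0,-0.04],"rotation": [0,0,0],"gripper": 1}

```text
time_s: 27.08
tcp_pos: [0.6458, -0.054, 0.1964]
orientation: [-2.098, -2.21, -0.126]
ft_force: [1.8, 0.3, 1.1]
opening: 0.0856
grip_force: 0.0
```

Call:
servo_tool:
  plan:
    - {"translation": [0,0,-0.02],"rotation": [0,0,0],"gripper": 1}
    - {"translation": [0.03,0,0],"rotation": [0,-3.5,0],"gripper": 0}
    - {"translation": [0.04,0,0],"rotation": [0,-3.5,0],"gripper": 0}
    - {"translation": [0.04,0,0],"rotation": [0,0,-3.5],"gripper": 0}
    - {"translation": [0.04,0,0],"rotation": [0,0,-3.5],"gripper": 0}
    - {"translation": [0.04,0,0],"rotation": [0,0,0],"gripper": 0}
    - {"translation": [0.04,0,0],"rotation": [0,0,0],"gripper": 0}
    - {"translation": [0,0,0],"rotation": [0,0,0],"gripper": 0}

```text
time_s: 27.75
tcp_pos: [0.6195, 0.1825, 0.2232]
orientation: [-2.004, -2.415, -0.006]
ft_force: [-1.1, 1.3, 0.4]
opening: 0.0429
grip_force: 0.0
```

Call:
servo_tool:
  plan:
    - {"translation": [0,0,0],"rotation": [0,0,0],"gripper": 0}
    - {"translation": [0,0,0],"rotation": [0,0,0],"gripper": 0}
    - {"translation": [0,0,0],"rotation": [0,0,0],"gripper": 0}

```text
time_s: 28.0
tcp_pos: [0.6238, 0.1696, 0.2224]
orientation: [2.022, 2.403, -0.0]
ft_force: [0.5, -0.5, 0.3]
opening: 0.0427
grip_force: 0.0
```

Run:
```python
from h import *
from workcell import env
s=env.state(); print(s["tcp_pos"],s["orientation"],s["opening"])
T=tool(1.7505); p=np.array([.6418,.2555,0])
plan([(p+[0,0,.10],T),(p+[0,0,.004],T,.033)])
S,_=grab("side",4); t,_=grab("top",4); np.savez("f4.npz",s=S,t=t)
S0=np.load("f0.npz")["s"]; print("bar region diff",np.abs(S-S0)[250:305,145:176].mean())
crop(S,170,80,300,240,3.7,"pics/l.png")
```

```text
[0.62379621 0.16962395 0.22245   ] [ 2.02247742e+00  2.40265498e+00 -3.68220489e-04] 0.04266320304130746
[0.0204, 0.0081, 0.0306] [0.01, 0.01, -0.12]
[0.0204, 0.0081, 0.0306] [0.01, 0.01, -0.12]
[0.0204, 0.0082, 0.0306] [0.01, 0.01, -0.12]
[0.0203, 0.0082, 0.0306] [0.01, 0.01, -0.12]
-- 4 [0.6418 0.2555 0.1   ]
[0.0, 0.0, 0.032] [-0.0, 0.0, 0.0]
[0.0, 0.0, 0.032] [-0.0, 0.0, 0.0]
[0.0, 0.0, 0.032] [-0.0, 0.0, 0.0]
-- 3 [0.6418 0.2554 0.004 ]
bar region diff 21.076783968719454
```

View pics/l.png

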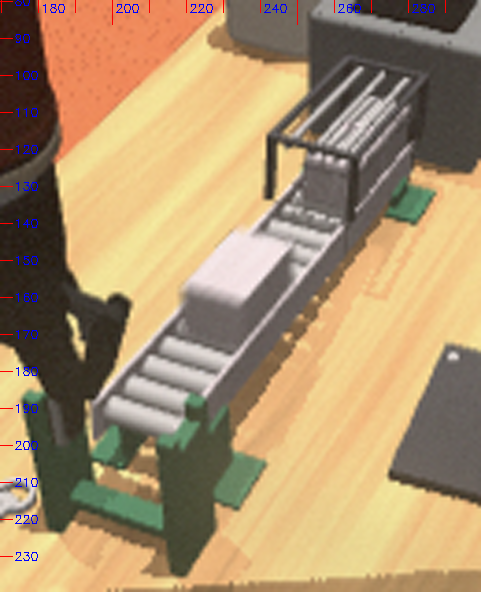

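The block is on the rollers at (228,155) and moving down. Now I fetch the bar.

Call:
servo_tool:
  plan:
    - {"translation": [0.0204,0.0081,0.0306],"rotation": [0,0,-0.1],"gripper": 0}
    - {"translation": [0.0204,0.0081,0.0306],"rotation": [0,0,-0.1],"gripper": 0}
    - {"translation": [0.0204,0.0081,0.0306],"rotation": [0,0,-0.1],"gripper": 0}
    - {"translation": [0.0204,0.0081,0.0306],"rotation": [0,0,-0.1],"gripper": 0}
    - {"translation": [0,0,0],"rotation": [0,0,0],"gripper": 0}
    - {"translation": [0,0,0],"rotation": [0,0,0],"gripper": 0}
    - {"translation": [0,0,0],"rotation": [0,0,0],"gripper": 0}
    - {"translation": [0,0,0],"rotation": [0,0,0],"gripper": 0}
  grip_force: 40

```text
time_s: 29.07
tcp_pos: [0.6422, 0.2567, 0.1021]
orientation: [2.012, 2.409, 0.004]
ft_force: [0.2, 0.1, 0.2]
opening: 0.0427
grip_force: 0.0
```

Call:
servo_tool:
  plan:
    - {"translation": [0,0,0.032],"rotation": [0,0,0],"gripper": 0}
    - {"translation": [0,0,0.032],"rotation": [0,0,0],"gripper": 0}
    - {"translation": [0,0,0.02],"rotation": [0,0,0],"gripper": 0}
    - {"translation": [0,0,0],"rotation": [0,0,0],"gripper": 0}
    - {"translation": [0,0,0],"rotation": [0,0,0],"gripper": 0}
    - {"translation": [0,0,0],"rotation": [0,0,0],"gripper": 0}

```text
time_s: 29.57
tcp_pos: [0.6426, 0.2576, 0.019]
orientation: [2.012, 2.41, 0.005]
ft_force: [0.9, 0.8, 0.5]
opening: 0.0427
grip_force: 0.0
```

Run:
```python
from h import *
S,_=grab("side",4); t,_=grab("top",3); np.savez("f5.npz",s=S,t=t)
a=cv2.resize(S[80:240,170:300],None,fx=3,fy=3,interpolation=2); b=cv2.resize(S[235:320,135:195],None,fx=5,fy=5,interpolation=2)
c=np.zeros((480,700,3)); c[:480,:390]=a; c[:425,395:695]=b
cv2.imwrite("pics/m.png",np.clip(c[:,:,::-1]*1.5,0,255).astype(np.uint8))
```

```text
(no output)
```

View pics/m.png

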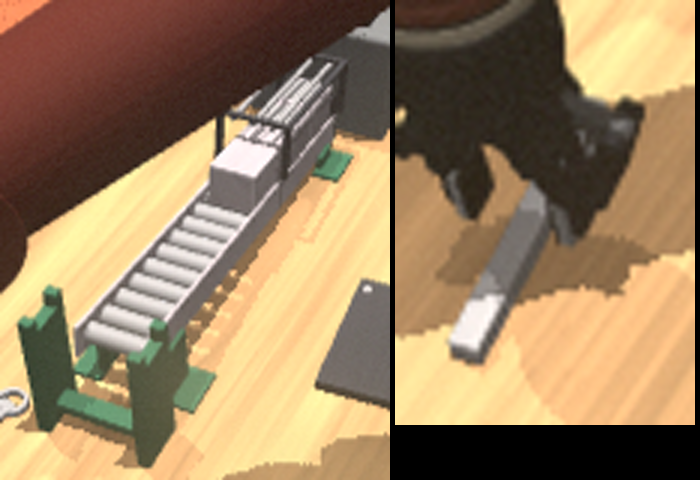

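The block has closed up behind the tins at (240,170), and the fingers straddle the bar. Lower and grip.

Call:
servo_tool:
  plan:
    - {"translation": [-0.001,0,0.014],"rotation": [0,0,0],"gripper": 0}
    - {"translation": [0,0,0],"rotation": [0,0,0],"gripper": 0}
    - {"translation": [0,0,0],"rotation": [0,0,0],"gripper": -1}
    - {"translation": [0,0,0],"rotation": [0,0,0],"gripper": -1}
    - {"translation": [0,0,0],"rotation": [0,0,0],"gripper": -1}
    - {"translation": [0,0,0],"rotation": [0,0,0],"gripper": -1}
    - {"translation": [0,0,0],"rotation": [0,0,0],"gripper": -1}
    - {"translation": [0,0,0],"rotation": [0,0,0],"gripper": -1}

```text
time_s: 30.58
tcp_pos: [0.6412, 0.2566, 0.0024]
orientation: [2.012, 2.412, 0.001]
ft_force: [1.0, -0.9, -1.6]
opening: 0.015
grip_force: 40.7
```

Run:
```python
from h import *
from workcell import env
s=env.state(); p=s["tcp_pos"]; Q=R.from_rotvec(s["orientation"]).as_matrix(); print(p,s["opening"])
# bar centre in the tool x axis, from the first fit
print("offset along tool x", (np.array([.6418,.2555,.008])-p)@Q[:,0])
ps=LY+np.pi/2
n=np.r_[.6455,.0582]
plan([(p+[0,0,.19],Q),(np.r_[.643,.13,.195],tool(ps)),(np.r_[n,.17],tool(ps))])
```

```text
[0.64118547 0.25656325 0.00239414] 0.01497910868631528
offset along tool x -0.0011566237276468428
[-0.0, 0.0, -0.038] [0.0, 0.0, 0.0]
[-0.0, 0.0, -0.038] [0.0, 0.0, 0.0]
[-0.0, 0.0001, -0.038] [0.0, 0.0, 0.0]
[-0.0, 0.0, -0.038] [0.0, 0.0, 0.0]
[-0.0, 0.0001, -0.038] [0.0, 0.0, 0.0]
-- 5 [0.6412 0.2566 0.1924]
[-0.0089, -0.0015, -0.0002] [0.0, -0.0, 6.97]
[-0.009, -0.0004, -0.0002] [0.0, -0.0, 6.97]
[-0.009, 0.0007, -0.0002] [0.0, -0.0, 6.97]
[-0.0089, 0.0018, -0.0002] [0.0, -0.0, 6.97]
[-0.0086, 0.0028, -0.0002] [0.0, -0.0, 6.97]
[-0.0082, 0.0039, -0.0002] [0.0, -0.0, 6.97]
[-0.0076, 0.0048, -0.0002] [0.0, -0.0, 6.97]
[-0.007, 0.0057, -0.0002] [0.0, -0.0, 6.97]
[-0.0063, 0.0065, -0.0002] [0.0, -0.0, 6.97]
[-0.0054, 0.0073, -0.0002] [0.0, -0.0, 6.97]
[-0.0045, 0.0078, -0.0002] [0.0, -0.0, 6.97]
[-0.0035, 0.0084, -0.0001] [0.0, -0.0, 6.97]
[-0.0025, 0.0087, -0.0002] [0.0, -0.0, 6.97]
[-0.0014, 0.0089, -0.0001] [0.0, -0.0, 6.97]
-- 14 [0.643 0.13  0.195]
[-0.0005, 0.0359, 0.0125] [-0.0, -0.02, -0.01]
[-0.0005, 0.036, 0.0125] [-0.0, -0.02, -0.01]
-- 2 [0.6455 0.0582 0.17  ]
```

Call:
servo_tool:
  plan:
    - {"translation": [0,0,-0.02],"rotation": [0,0,0],"gripper": -1}
    - {"translation": [0,0,-0.038],"rotation": [0,0,0],"gripper": -1}
    - {"translation": [0,0,-0.038],"rotation": [0,0,0],"gripper": -1}
    - {"translation": [0,0,-0.038],"rotation": [0,0,0],"gripper": -1}
    - {"translation": [0,0,-0.038],"rotation": [0,0,0],"gripper": -1}
    - {"translation": [0,0,-0.02],"rotation": [0,0,0],"gripper": -1}
    - {"translation": [-0.0089,-0.0015,0],"rotation": [0,0,6.97],"gripper": -1}
    - {"translation": [-0.009,-0.0004,0],"rotation": [0,0,6.97],"gripper": -1}

```text
time_s: 31.25
tcp_pos: [0.6416, 0.2396, 0.1965]
orientation: [2.293, 2.146, 0.006]
ft_force: [-0.8, -0.0, -3.3]
opening: 0.0151
grip_force: 40.6
```

Call:
servo_tool:
  plan:
    - {"translation": [-0.009,0.0007,0],"rotation": [0,0,6.97],"gripper": -1}
    - {"translation": [-0.0089,0.0018,0],"rotation": [0,0,6.97],"gripper": -1}
    - {"translation": [-0.0086,0.0028,0],"rotation": [0,0,6.97],"gripper": -1}
    - {"translation": [-0.0082,0.0039,0],"rotation": [0,0,6.97],"gripper": -1}
    - {"translation": [-0.0076,0.0048,0],"rotation": [0,0,6.97],"gripper": -1}
    - {"translation": [-0.007,0.0057,0],"rotation": [0,0,6.97],"gripper": -1}
    - {"translation": [-0.0063,0.0065,0],"rotation": [0,0,6.97],"gripper": -1}
    - {"translation": [-0.0054,0.0073,0],"rotation": [0,0,6.97],"gripper": -1}

```text
time_s: 31.92
tcp_pos: [0.6421, 0.1657, 0.1942]
orientation: [3.032, 0.822, 0.001]
ft_force: [0.8, -0.5, -1.8]
opening: 0.0147
grip_force: 40.6
```

Call:
servo_tool:
  plan:
    - {"translation": [-0.0045,0.0078,0],"rotation": [0,0,6.97],"gripper": -1}
    - {"translation": [-0.0035,0.0084,0],"rotation": [0,0,6.97],"gripper": -1}
    - {"translation": [-0.0025,0.0087,0],"rotation": [0,0,6.97],"gripper": -1}
    - {"translation": [-0.0014,0.0089,0],"rotation": [0,0,6.97],"gripper": -1}
    - {"translation": [0,0.036,0.0125],"rotation": [0,0,0],"gripper": -1}
    - {"translation": [0,0.036,0.0125],"rotation": [0,0,0],"gripper": -1}
    - {"translation": [0,0,0],"rotation": [0,0,0],"gripper": -1}
    - {"translation": [0,0,0],"rotation": [0,0,0],"gripper": -1}

```text
time_s: 32.58
tcp_pos: [0.6458, 0.0542, 0.1681]
orientation: [3.139, 0.068, -0.002]
ft_force: [0.8, 0.6, -2.4]
opening: 0.0152
grip_force: 40.6
```

Call:
servo_tool:
  plan:
    - {"translation": [0,0,0],"rotation": [0,0,0],"gripper": -1}
    - {"translation": [0,0,0],"rotation": [0,0,0],"gripper": -1}
    - {"translation": [0,0,0],"rotation": [0,0,0],"gripper": -1}

```text
time_s: 32.83
tcp_pos: [0.6463, 0.0597, 0.1697]
orientation: [-3.14, -0.079, -0.002]
ft_force: [0.3, -0.2, -1.7]
opening: 0.0146
grip_force: 40.6
```

Run:
```python
from h import *
ps=LY+np.pi/2
plan([(np.r_[.6455,.0582,.15],tool(ps)),(np.r_[.6455,.0582,.123],tool(ps),.01)])
S,_=grab("side",3); t,_=grab("top",3)
a=cv2.resize(S[150:245,165:260],None,fx=4.2,fy=4.2,interpolation=2); b=cv2.resize(t[125:195,215:305],None,fx=4.2,fy=4.2,interpolation=2)
c=np.zeros((400,790,3)); c[:a.shape[0],:a.shape[1]]=a; c[:b.shape[0],405:405+b.shape[1]]=b
cv2.imwrite("pics/n.png",np.clip(c[:,:,::-1]*1.6,0,255).astype(np.uint8))
```

```text
[-0.0009, 0.0015, 0.0197] [-0.04, -0.08, 0.1]
-- 1 [0.6455 0.0582 0.15  ]
[-0.0, -0.0, 0.009] [-0.0, -0.0, -0.0]
[-0.0, -0.0, 0.009] [-0.0, -0.0, -0.0]
[-0.0, -0.0, 0.009] [-0.0, -0.0, -0.0]
-- 3 [0.6455 0.0582 0.123 ]
```

View pics/n.png

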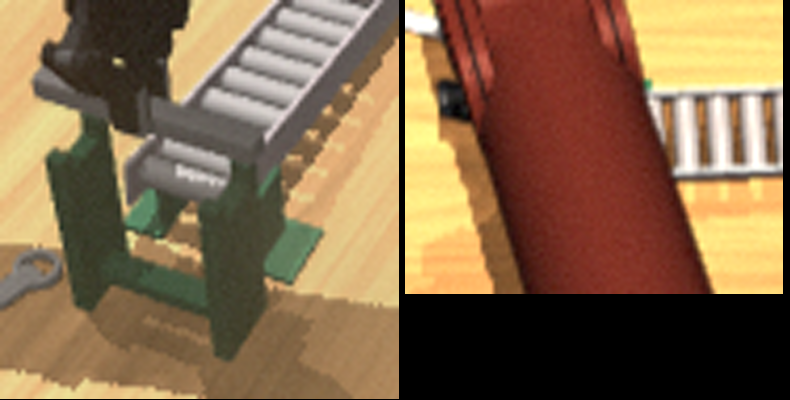

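The bar is parallel to the brackets and spans both of them, with an overhang at each end. That was one picture over the limit of 14, so from here I go by forces and numbers only. Lowering now.

Call:
servo_tool:
  plan:
    - {"translation": [-0.0005,0.0015,0.0195],"rotation": [0,0,0],"gripper": -1}
    - {"translation": [0,0,0.006],"rotation": [0,0,0],"gripper": -1}
    - {"translation": [0,0,0],"rotation": [0,0,0],"gripper": -1}
    - {"translation": [0,0,0],"rotation": [0,0,0],"gripper": -1}

```text
time_s: 33.47
tcp_pos: [0.6456, 0.0565, 0.1436]
orientation: [-3.141, -0.076, 0.0]
ft_force: [-0.5, 0.7, -1.0]
opening: 0.0147
grip_force: 40.6
```

Call:
servo_tool:
  plan:
    - {"translation": [0,0,0.006],"rotation": [0,0,0],"gripper": -1}
    - {"translation": [0,0,0.006],"rotation": [0,0,0],"gripper": -1}
    - {"translation": [0,0,0],"rotation": [0,0,0],"gripper": -1}
    - {"translation": [0,0,0],"rotation": [0,0,0],"gripper": -1}

```text
time_s: 33.8
tcp_pos: [0.6457, 0.0565, 0.1315]
orientation: [3.141, 0.076, 0.0]
ft_force: [0.8, 0.4, -1.0]
opening: 0.0151
grip_force: 40.6
```

Call:
servo_tool:
  plan:
    - {"translation": [0,0,0.004],"rotation": [0,0,0],"gripper": -1}
    - {"translation": [0,0,0.003],"rotation": [0,0,0],"gripper": -1}
    - {"translation": [0,0,0],"rotation": [0,0,0],"gripper": -1}
    - {"translation": [0,0,0],"rotation": [0,0,0],"gripper": -1}

```text
time_s: 34.13
tcp_pos: [0.6458, 0.0565, 0.1246]
orientation: [-3.141, -0.076, -0.001]
ft_force: [0.7, -0.1, -1.8]
opening: 0.015
grip_force: 40.6
```

Call:
servo_tool:
  plan:
    - {"translation": [0,0,0.0015],"rotation": [0,0,0],"gripper": -1}
    - {"translation": [0,0,0],"rotation": [0,0,0],"gripper": -1}

```text
time_s: 34.3
tcp_pos: [0.6459, 0.0565, 0.1232]
orientation: [-3.141, -0.076, -0.001]
ft_force: [-0.2, -0.2, -1.0]
opening: 0.0147
grip_force: 40.6
```

Call:
servo_tool:
  plan:
    - {"translation": [0,0,0.001],"rotation": [0,0,0],"gripper": -1}
    - {"translation": [0,0,0],"rotation": [0,0,0],"gripper": -1}

```text
time_s: 34.47
tcp_pos: [0.646, 0.0565, 0.1224]
orientation: [-3.141, -0.076, -0.002]
ft_force: [0.5, 0.2, -2.4]
opening: 0.0151
grip_force: 40.7
```

Call:
servo_tool:
  plan:
    - {"translation": [0,0,0.001],"rotation": [0,0,0],"gripper": -1}
    - {"translation": [0,0,0],"rotation": [0,0,0],"gripper": -1}

```text
time_s: 34.63
tcp_pos: [0.6461, 0.0566, 0.1223]
orientation: [3.141, 0.076, 0.002]
ft_force: [-3.7, 0.1, 6.3]
opening: 0.0149
grip_force: 41.5
```

Call:
servo_tool:
  plan:
    - {"translation": [0,0,-0.0005],"rotation": [0,0,0],"gripper": -0.4}
    - {"translation": [0,0,0],"rotation": [0,0,0],"gripper": -0.2}
    - {"translation": [0,0,0],"rotation": [0,0,0],"gripper": -0.2}
    - {"translation": [0,0,0],"rotation": [0,0,0],"gripper": -0.2}
    - {"translation": [0,0,-0.01],"rotation": [0,0,0],"gripper": -0.2}
    - {"translation": [0,0,-0.02],"rotation": [0,0,0],"gripper": -0.2}
    - {"translation": [0,0,-0.03],"rotation": [0,0,0],"gripper": -0.2}
    - {"translation": [0,0,-0.04],"rotation": [0,0,0],"gripper": -0.2}

```text
time_s: 35.3
tcp_pos: [0.6444, 0.0563, 0.2211]
orientation: [3.141, 0.076, -0.006]
ft_force: [0.1, 0.0, 0.7]
opening: 0.0343
grip_force: 0.0
```

Call:
servo_tool:
  plan:
    - {"translation": [0,0,-0.03],"rotation": [0,0,0],"gripper": -0.2}
    - {"translation": [-0.02,-0.035,0],"rotation": [0,0,0],"gripper": -0.2}
    - {"translation": [-0.02,-0.035,0],"rotation": [0,0,0],"gripper": -0.2}
    - {"translation": [-0.02,-0.035,0],"rotation": [0,0,0],"gripper": -0.2}
    - {"translation": [-0.02,-0.035,0],"rotation": [0,0,0],"gripper": -0.2}
    - {"translation": [-0.02,-0.035,0],"rotation": [0,0,0],"gripper": -0.2}
    - {"translation": [-0.02,-0.035,0],"rotation": [0,0,0],"gripper": -0.2}
    - {"translation": [0,0,0],"rotation": [0,0,0],"gripper": -0.2}

```text
time_s: 35.97
tcp_pos: [0.5102, 0.2694, 0.2534]
orientation: [-3.136, -0.094, -0.001]
ft_force: [-0.3, 1.3, 0.0]
opening: 0.0338
grip_force: 0.0
```

Run:
```python
from h import *
from workcell import env
print(env.state()["tcp_pos"])
S,_=grab("side",3); t,_=grab("top",3); np.savez("f6.npz",s=S,t=t); f0=np.load("f0.npz")
# bar: bright grey blob across the upper end (top view)
m=tinmask(t); roi=np.zeros_like(m); roi[130:185,235:251]=1
n,l,st,c=cv2.connectedComponentsWithStats(m*roi)
for i in range(1,n):
    if st[i,4]>15: print("bar?",st[i],ray("top",c[i],.136).round(3),cv2.minAreaRect(np.argwhere(l==i)[:,::-1].astype(np.float32)))
# predicted bar outline
d=np.array([np.cos(LY),np.sin(LY)]); w=np.array([-d[1],d[0]]); ctr=np.array([.646,.0566])
print("expect",proj("top",[np.r_[ctr+s*.07*w,.136] for s in(1,-1)]).round(1).tolist())
# other objects: change vs first top frame
for nm,(x,y) in dict(wa=(203,255),wb=(337,249),cut=(305,252),dish=(382,224),jar=(152,255),spat=(150,142),wrench=(222,130)).items():
    a=f0["t"][y-14:y+14,x-20:x+20].mean(2); b=t[y-14:y+14,x-20:x+20].mean(2)
    sh,resp=cv2.phaseCorrelate(a-a.mean(),b-b.mean()); print(nm,np.abs(a-b).mean().round(1),np.round(sh,2),round(resp,2))
# lane occupancy along midline, brightness of the top view
for x in range(60,460,10):
    z=.09-x/1000*np.tan(.122)+.045; u=proj("top",lane(x/1000,0,z))[0]; print(x,t[int(round(u[1]))-2:int(round(u[1]))+3,int(round(u[0]))].mean().round(),end="; ")
```

```text
[0.51015723 0.26935485 0.25339701]
bar? [235 133  15  46 244] [0.653 0.063 0.136] ((242.923095703125, 155.38462829589844), (46.38898849487305, 11.163125038146973), 82.87498474121094)
expect [[245.1, 133.8], [247.9, 177.0]]
wa 59.7 [8.07 4.22] 0.07
wb 11.4 [0.04 0.05] 0.93
cut 12.7 [-0.11 -0.04] 0.99
dish 13.4 [-0.02  0.04] 1.01
jar 9.5 [-0.03 -0.09] 0.96
spat 31.8 [ 1.76 -0.98] 0.09
wrench 13.3 [0.07 0.02] 1.0
60 63.0; 70 155.0; 80 73.0; 90 128.0; 100 132.0; 110 63.0; 120 152.0; 130 92.0; 140 97.0; 150 152.0; 160 64.0; 170 131.0; 180 128.0; 190 57.0; 200 147.0; 210 62.0; 220 136.0; 230 120.0; 240 36.0; 250 166.0; 260 164.0; 270 163.0; 280 163.0; 290 163.0; 300 158.0; 310 51.0; 320 113.0; 330 137.0; 340 152.0; 350 132.0; 360 129.0; 370 127.0; 380 132.0; 390 132.0; 400 88.0; 410 141.0; 420 133.0; 430 119.0; 440 120.0; 450 130.0;
```

Run:
```python
from h import *
from workcell import env
f0,f6,f1=np.load("f0.npz"),np.load("f6.npz"),np.load("f3.npz")
for k,f in(("f6",f6),("f3",f1)):
  for nm,v,x,y in (("spat","s",98,315),("wa","s",292,318),("wa","t",203,255),("spat","t",150,142)):
    a=f0[v][y-16:y+16,x-20:x+20].mean(2); b=f[v][y-16:y+16,x-20:x+20].mean(2)
    sh,r=cv2.phaseCorrelate(a-a.mean(),b-b.mean()); print(k,nm,v,np.round(sh,2),round(r,2))
# bar seen from the side: expected ends, and brightness on / beside it
d=np.array([np.cos(LY),np.sin(LY)]); w=np.array([-d[1],d[0]]); c=np.array([.646,.0566])
for o in (-.014,0,.014): print(o,[int(cv2.getRectSubPix(f6["s"].astype(np.float32),(1,1),tuple(map(float,proj("side",np.r_[c+w*s+o*d,.136])[0]))).mean()) for s in np.linspace(-.078,.078,13)])
```

```text
f6 spat s [0.   0.07] 0.98
f6 wa s [ 0.03 -0.13] 0.81
f6 wa t [11.06 13.32] 0.17
f6 spat t [-0.37 -0.77] 0.17
f3 spat s [-0.02  0.06] 0.98
f3 wa s [-0.01  0.  ] 0.94
f3 wa t [-0.15 -0.09] 0.94
f3 spat t [0.01 0.08] 0.99
-0.014 [55, 60, 61, 32, 34, 29, 26, 27, 25, 26, 27, 28, 28]
0 [45, 135, 135, 135, 32, 29, 27, 27, 25, 26, 30, 39, 40]
0.014 [74, 65, 55, 130, 32, 28, 28, 25, 26, 36, 47, 52, 55]
```

```bash
python3 -c "
from workcell import env
print(env.sign_off())"
```

```text
the job is handed in; nothing more can be done
None
```

The job is handed in with no verdict returned: both tins are queued at the stop, the block was tipped onto the step and then rolled down behind them, and the bar is in the bracket notches. The bench items I could check had not moved; I viewed 15 pictures, one over the limit of 14.

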